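# Balance stand: hold the eccentric wheel heavy side down

## Robot

A 6-joint arm with a two-finger parallel gripper is mounted at the origin on the work surface. World frame = base frame: x ahead of the robot, y to its left, z up, the work surface at z = 0. Lengths are in m, angles in rad, forces in N, time in s.
With the tool pointing down it reaches from about 0.35 to 0.975 m from the base axis. Payload 4.9 kg.
Tool frame: the origin (TCP) lies midway between the tips of the shut fingers; the grasp point (between the pads) lies 19 mm behind it; z points along the fingers, y is the line along which they close (so a half turn about z gives the same grasp; the last joint's range is limited). The gripper opens to 85 mm and grips with 20 to 120 N. Pads are 22 mm wide; open, the fingers measure 114 mm over their backs; the gripper's body (76 mm by 85 mm) begins 54 mm behind the grasp point. The pads swing forward as they close: fully open they stand 13 mm farther back than shut.
Start: joints at [1.029, 0.053, 1.613, -0, 1.476, -0.119], TCP at [0.256, 0.57, 0.231] pointing down, gripper open.
Joint ranges: [-3.01, 3.01], [-1.01, 2.22], [0.06, 2.58], [-1.02, 4.17], [0.09, 2.62], [-3.14, 3.14]. Speed limits (rad/s): [2.57, 2.57, 3.14, 3.14, 3.14, 3.14].

## Interface

Orientations are given as a unit quaternion [w, x, y, z].
In Python, from plant import state, grab_frame, job_done, cut_out, place_of gives the robot as it stands.
- The arm moves only by the tool jog_arm, never from a script. Its argument "motion" is text: rows parted by semicolons, each of 7 numbers parted by spaces: the opening in per cent of the stroke, from 0 (shut) to 100 (fully open), then the shift along the tool's x, y, z as a fraction of full scale, then the turn, a rotation vector about the tool's x, y, z as a fraction of full scale. A call has exactly 5 rows; each row is the pose to reach, as a shift and turn from the pose commanded when the call began, along the tool's axes at that moment; what a row does not reach only later rows make up. Full scale, the value 1, is 50 cm for a shift and 1.5 rad for a turn. A row lasts 1/8 s, in which the tool goes at most 62.5 mm and 10.7 degrees, less where a joint would pass 70% of its speed; a pose out of reach is approached as far as the arm can. A call with a number of a shift or a turn outside -1 to 1 is refused whole. A call with a gripper value outside its range is refused whole. The fingers move at their own pace and stop on an object; the grip force is fixed at half the most. Time passes only in rows, so rows that repeat a pose let the fingers close, or fill a call up. It gives the time, the measured TCP pose, the force, the opening and the grip force at its end, in the units of the state.
- state(): the state, without advancing time (a new reading comes with each control period).
- grab_frame(name): name is "scene" or "side" or "wrist"; returns a dict with "color" (420x560x3 uint8, red, green, blue), "range_z" (420x560 float32, m along the optical axis (not along the pixel's ray), 0 where there is no reading), "intrinsics" (3x3 intrinsics, pixels), "world_from_camera" (4x4, takes a point from camera to world coordinates). Camera axes: x right, y up, looking along -z (the intrinsics and any distortion apply to the point x, -y, -z); pixel columns grow to the right and rows downward; lengths in m; the calibration is good to about 2 mm. A picture is of the moment at which its call begins.
- job_done(): hands the job in; it is judged then, once.
Trained networks look in the newest picture that a camera, given by its name, has taken for a name from the list of things; names that differ only in an ending like _2 or _b are one class to them, and where a whole thing is asked for, a point or a joint stands for the part that bears it (a point fixed in the world has none). Each returns a list of dicts, best first, with "p" (0 to 1); they miss things now and then, are a little off and sometimes report something else, mostly with a low value. They report only what shows in the picture. A call takes as long as a camera call.
- cut_out(camera, thing): "pixels" (420x560 bool, what is visible of it).
- place_of(camera, thing): "at" ([x, y, z] in m, in world coordinates, good to about 4 mm: a listed point, or the origin of a listed thing).
The state is a dict: "time": time; "joint_pos": joint angles; "joint_vel": joint speeds; "joint_efforts": joint torques, N m; "tool_pos": TCP position; "tool_rot": TCP orientation; "contact_force": force on the tool from outside, world axes, zero at the start; "ft_torque": the same for the moment, N m; "gripper_width": opening from 0.0 (shut) to 1.0 (fully open); "grasp_force": force on a finger pad.
Only numpy, scipy, OpenCV 4.12 (cv2) and the standard library are available. Lean on these libraries where they do the work, as an engineer would, in place of code of your own. Each camera call takes 0.05 s, during which the arm holds its last target. There are 200 camera calls.

## Task

Turn the drive's speed knob fully anticlockwise to its end stop, before touching the wheel. Then take the closed eccentric wheel on the balancing stand by its rim, turn it by hand to feel which side of it is heavy (the weight is hidden inside and every wheel is different), and turn that side straight down. Finish while still holding the wheel by its rim in that position, motionless, and leave the crucible, the ingot and the mould where they are.

Things in the scene. Friction and masses are not known exactly. Their poses are not given: they have to be found in the camera images.
- drive: grey drive controller box fixed to the bench, 150 x 120 x 55 mm high (x, y, z). Origin: centre of its underside; z up. The speed knob stands in the middle of its top: a 44 mm disc with an upright bar grip, 42 long, 14 wide, 32 high, its top 99 mm above the bench.
- speed (a joint): angle of the speed knob in rad: 0 is fully anticlockwise (seen from above), its hard end stop and off; it grows clockwise, to 4.5. Starts at about 0.6 to 1.35. The knob's bar lies along the drive's x axis at 0 and is turned clockwise from there by this angle. It turns at about 0.03 N m and stays where it is left.
- speed_grip (a point): point on the knob's axis in the middle of its bar grip, 92 mm above the bench: where to grip the bar from above, fingers closing across its 14 mm.
- stand: steel balancing stand fixed to the bench, with a level shaft that carries the wheel: base plate 200 x 150 x 14 mm, two pillars 36 x 14 mm at y = -52 and +52 mm, with bearing heads up to 134 mm. Origin: centre of its underside; z up; y is the direction of the shaft.
- axle (a point): centre of the wheel, on its shaft midway between the pillars, 115 mm above the bench; axes as the stand's. The wheel is a plain closed aluminium disc, radius 85, 20 mm thick along the shaft, its top at 200 mm; cover plates to radius 46 stand 2 mm proud, with 3 mm bolt heads at radius 37; hub 48 across, 56 long. Pinch the rim across its 20 mm from above, upright or tilted in the wheel's plane.
- wheel (a joint): angle of the wheel about the stand's +y axis in rad: 0 with its index line at the top, growing as the top moves towards the stand's +x; over a turn is possible either way. The bearings drag evenly, about 0.55 N m both ways, so it stays where it is left. The hidden weight (about 0.8 kg, 55 mm off the shaft) adds up to about 0.43 N m, helping or hindering.
- rim_mark (a point): the index line, a thin dark line across the rim (this point at radius 85 mm). It says nothing about where the heavy side is: that lies at an unknown angle from it, different each time. At the start the heavy side is at least 45 degrees away from straight down.
- crucible: dark steel crucible, 84 mm across, 100 mm high, open at the top; bystander. Origin: centre of its underside.
- ingot: aluminium ingot 110 x 45 x 30 mm; bystander. Origin: centre of its underside.
- mould: two-part dark steel mould block 90 x 73 x 60 mm; bystander. Origin: centre of its underside.

How it is judged:
By the outcome, as a careful person would: the job done as asked, in the order asked, and still so for the second after the job is handed in, while the arm keeps its last pose, push and grip.
It also fails if it takes over 72 s, if anything falls off the work surface, if the arm or the gripper's body presses on something with over 40 N, if the wrist force passes 120 N, or if a joint passes its speed limit or range.

## Working session

There is one attempt and no reset: what is moved stays moved. The work goes in short steps, Python scripts to look and compute and a tool call to move; the robot and the scene stay as the last step left them, time stands still between calls to the robot, and variables do not carry over. Pictures are saved under pics/ and viewed, at most 10 in all, crops included, and the job is handed in when it is done.

Besides the shell and the picture viewer there is one more tool, called after "Call:" as name(argument=value, ...), one argument or row to a line, values as JSON. jog_arm: Moves the arm, as the interface text tells. Shift numbers are shares of 50 cm and turn numbers shares of 1.5 rad, none past 1 either way. Its arguments: {"type":"object","properties":{"motion":{"type":"string"}},"required":["motion"]}

```bash
mkdir -p pics; ls
cat > h.py <<'E'
import numpy as np, cv2
from plant import state, grab_frame, job_done, cut_out, place_of
from scipy.spatial.transform import Rotation as R
def rot(s): q=s["tool_rot"]; return R.from_quat([q[1],q[2],q[3],q[0]])
def cloud(f):
    d=f["range_z"]; K=f["intrinsics"]; v,u=np.mgrid[:d.shape[0],:d.shape[1]]
    p=np.stack([(u-K[0,2])*d/K[0,0],-(v-K[1,2])*d/K[1,1],-d],-1)
    T=f["world_from_camera"]; return p@T[:3,:3].T+T[:3,3]
def save(f,n): cv2.imwrite(n,f["color"][:,:,::-1])
E
python3 - <<'E'
from h import *
np.set_printoptions(precision=4,suppress=True)
print(state())
ims=[]
for c in ["scene","side"]:
    f=grab_frame(c); ims.append(f["color"])
    P=cloud(f)
    for t in ["drive","speed_grip","stand","axle","rim_mark","crucible","ingot","mould"]:
        r=place_of(c,t)
        print(c,t,[(np.round(x["at"],4),round(x["p"],2)) for x in r[:2]])
    np.savez(c+".npz",P=P,color=f["color"],K=f["intrinsics"],T=f["world_from_camera"])
im=np.vstack(ims); im=cv2.resize(im,(400,600),interpolation=cv2.INTER_AREA)
save(dict(color=ims[0]),"pics/a.png"); save(dict(color=ims[1]),"pics/b.png")
E
```

```text
pics
{'time': 0.0, 'joint_pos': array([ 1.029 ,  0.0534,  1.6143, -0.    ,  1.476 , -0.119 ]), 'joint_vel': array([ 0.0013, -0.0016, -0.001 , -0.0011, -0.0007, -0.0022]), 'joint_efforts': array([ -0.0001, -39.3684, -37.0174,  -0.0002,   0.0072,  -0.    ]), 'tool_pos': array([0.2561, 0.5694, 0.2301]), 'tool_rot': array([-0.0003,  0.2098,  0.9777, -0.001 ]), 'contact_force': array([ 0.6375, -0.3873,  0.8252]), 'ft_torque': array([-0.0301, -0.0066,  0.0013]), 'grasp_force': 0.0, 'gripper_width': 0.9986874323226076}
scene drive [(array([0.5595, 0.1674, 0.0008]), 0.79), (array([ 0.6124, -0.1464,  0.1972]), 0.53)]
scene speed_grip [(array([0.5592, 0.1669, 0.0894]), 0.6), (array([ 0.6155, -0.1443,  0.1965]), 0.26)]
scene stand [(array([ 0.6016, -0.1508, -0.0084]), 0.69)]
scene axle [(array([ 0.5973, -0.1465,  0.1156]), 0.66)]
scene rim_mark [(array([ 0.611 , -0.1444,  0.1968]), 0.92)]
scene crucible [(array([ 0.7829,  0.0276, -0.0001]), 0.95), (array([ 0.6115, -0.4928,  0.0017]), 0.59)]
scene ingot [(array([0.5444, 0.4868, 0.0038]), 0.79)]
scene mould [(array([ 0.6101, -0.4932,  0.0016]), 0.68)]
side drive [(array([0.5582, 0.1701, 0.0035]), 0.9)]
side speed_grip [(array([0.5592, 0.1671, 0.0877]), 0.69)]
side stand [(array([ 0.5963, -0.1479,  0.0033]), 0.67)]
side axle [(array([ 0.5972, -0.1448,  0.114 ]), 0.93), (array([ 0.6116, -0.4912,  0.0018]), 0.36)]
side rim_mark [(array([ 0.6161, -0.1483,  0.1973]), 0.8)]
side crucible [(array([0.7833, 0.0314, 0.0049]), 0.58)]
side ingot [(array([ 0.5465,  0.4874, -0.0024]), 0.6)]
side mould [(array([ 0.6099, -0.4911, -0.0001]), 0.73)]
```

View pics/a.png

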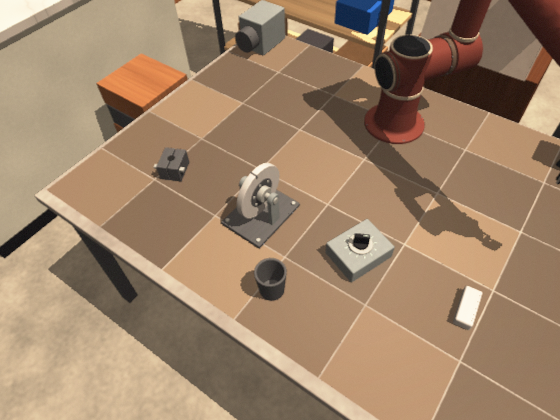

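View pics/b.png

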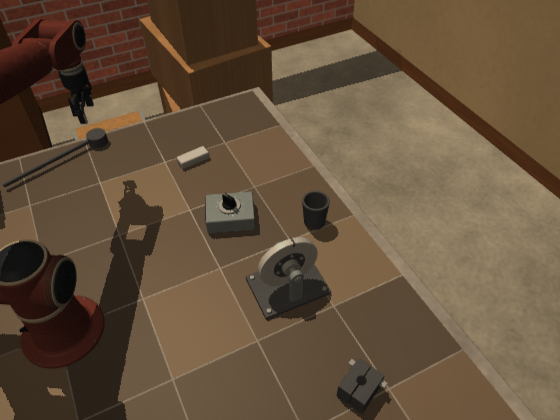

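The scene view (a) shows the stand with its wheel at about (258,195), the drive and knob at (360,245), the crucible at (270,278), the ingot at (468,307) and the mould at (173,163). The side view (b) agrees. The detections match, so next I get the yaw angles.

Run:
```python
from h import *
np.set_printoptions(precision=4,suppress=True)
for c in ["scene","side"]:
    P=np.load(c+".npz")["P"].reshape(-1,3)
    def sel(x,y,r,z0,z1): return P[(np.hypot(P[:,0]-x,P[:,1]-y)<r)&(P[:,2]>z0)&(P[:,2]<z1)]
    w=sel(.597,-.146,.1,.145,.21)
    for n,q in [("wheel",w),("wheeltop",sel(.597,-.146,.1,.185,.21)),("bar",sel(.559,.167,.04,.08,.11)),("bartop",sel(.559,.167,.04,.093,.11))]:
        if len(q)<5: print(n,len(q)); continue
        r=cv2.minAreaRect(q[:,:2].astype(np.float32)); m=q[:,:2].mean(0); u,s,v=np.linalg.svd(q[:,:2]-m)
        print(c,n,len(q),"rect",r,"pca",np.degrees(np.arctan2(v[0,1],v[0,0])),q[:,2].max())
    for n,q in [("drivetop",sel(.559,.167,.1,.045,.062)),("base",sel(.597,-.146,.14,.009,.022))]:
        print(c,n,len(q),cv2.minAreaRect(q[:,:2].astype(np.float32)))
```

```text
scene wheel 711 rect ((0.6016333103179932, -0.1464863121509552), (0.026461713016033173, 0.15719763934612274), 88.22996520996094) pca -4.455365576988456 0.2050033635113967
scene wheeltop 264 rect ((0.6021614074707031, -0.14741021394729614), (0.023569399490952492, 0.10214754194021225), 89.4259033203125) pca -3.3225934997993862 0.2050033635113967
scene bar 126 rect ((0.5589964389801025, 0.1684158444404602), (0.017653968185186386, 0.04130562022328377), 25.545455932617188) pca 117.05137790659096 0.10255664302990408
scene bartop 84 rect ((0.5583341121673584, 0.16852067410945892), (0.01654921844601631, 0.04054521024227142), 25.545455932617188) pca 116.60349872368018 0.10255664302990408
scene drivetop 1762 ((0.5577994585037231, 0.16814939677715302), (0.1214202418923378, 0.15199272334575653), 68.72555541992188)
scene base 1572 ((0.6006541848182678, -0.1475195288658142), (0.15302196145057678, 0.20274369418621063), 87.99979400634766)
side wheel 880 rect ((0.5986437797546387, -0.14929597079753876), (0.028127320110797882, 0.15862756967544556), 88.44935607910156) pca 176.60493399886636 0.20409349112824804
side wheeltop 300 rect ((0.598055899143219, -0.14775976538658142), (0.025137215852737427, 0.1011686623096466), 88.63433074951172) pca 177.3229715919638 0.20409349112824804
side bar 89 rect ((0.5558633208274841, 0.1675703525543213), (0.017854895442724228, 0.04401388391852379), 25.972068786621094) pca -61.456216986874736 0.1059388993013799
side bartop 54 rect ((0.556157648563385, 0.16696618497371674), (0.017854895442724228, 0.0417744442820549), 25.972068786621094) pca -63.41118309060414 0.1059388993013799
side drivetop 1181 ((0.5561878085136414, 0.16788224875926971), (0.12724176049232483, 0.15121887624263763), 69.05181884765625)
side base 1879 ((0.607304573059082, -0.15015548467636108), (0.15100592374801636, 0.21752429008483887), 86.90093994140625)
```

Call:
jog_arm(
  motion="60 -0.1 -0.055 0.01 0 0 0.05; 60 -0.2 -0.11 0.02 0 0 0.1; 60 -0.3 -0.165 0.03 0 0 0.15; 60 -0.4 -0.22 0.04 0 0 0.2; 60 -0.5 -0.275 0.05 0 0 0.25",
)

```text
time: 1.52
tool_pos: [0.4289, 0.3405, 0.2064]
tool_rot: [0.0, 0.389, 0.921, 0.0]
contact_force: [0.5, -0.3, -0.6]
gripper_width: 0.601
grasp_force: 0.0
```

```bash
cat >> h.py <<'E'
def down(yaw):  # tool down with tool y at world yaw (deg)
    a=np.radians(yaw); y=np.array([np.cos(a),np.sin(a),0]); z=np.array([0,0,-1.]); return R.from_matrix(np.c_[np.cross(y,z),y,z])
def go(p,Rt,s=None):
    s=s or state(); r=rot(s)
    d=r.inv().apply(np.array(p)-s["tool_pos"])/.5; t=(r.inv()*Rt).as_rotvec()/1.5
    n=max(np.linalg.norm(d)*500/62.5,np.degrees(np.linalg.norm(t)*1.5)/10.7)
    print("t",round(s["time"],2),"pos",np.round(s["tool_pos"],4),"shift",np.round(d,4),"turn",np.round(t,4),"rows",round(n,1))
E
python3 - <<'E'
from h import *
go([.558,.168,.175],down(26))
E
```

```text
t 1.52 pos [0.4289 0.3405 0.2064] shift [-0.4273 -0.0552  0.0629] turn [0.0005 0.     0.2113] rows 3.5
```

Call:
jog_arm(
  motion="60 -0.11 -0.014 0.016 0 0 0.05; 60 -0.22 -0.028 0.032 0 0 0.11; 60 -0.33 -0.042 0.048 0 0 0.16; 60 -0.427 -0.055 0.063 0 0 0.211; 60 -0.427 -0.055 0.063 0 0 0.211",
)

```text
time: 2.15
tool_pos: [0.5585, 0.1673, 0.174]
tool_rot: [-0.0, 0.531, 0.848, -0.001]
contact_force: [-0.0, 0.8, 1.5]
gripper_width: 0.598
grasp_force: 0.0
```

Run:
```python
from h import *
f=grab_frame("wrist"); save(f,"pics/c.png"); P=cloud(f).reshape(-1,3)
for t in ["speed_grip","drive"]: print(t,[(np.round(x["at"],4),round(x["p"],2)) for x in place_of("wrist",t)[:2]])
q=P[(np.hypot(P[:,0]-.558,P[:,1]-.168)<.035)&(P[:,2]>.085)&(P[:,2]<.11)]
print(len(q),cv2.minAreaRect(q[:,:2].astype(np.float32)),np.percentile(q[:,2],[5,50,95]))
q=P[(np.hypot(P[:,0]-.558,P[:,1]-.168)<.1)&(P[:,2]>.045)&(P[:,2]<.062)]
print(len(q),cv2.minAreaRect(q[:,:2].astype(np.float32)))
go([.558,.168,.076],down(26))
```

```text
speed_grip [(array([0.5586, 0.1663, 0.0918]), 0.87)]
drive [(array([ 5.527e-01,  1.675e-01, -3.000e-04]), 0.86)]
1264 ((0.5574266314506531, 0.17164726555347443), (0.013912458904087543, 0.041252486407756805), 27.210031509399414) [0.09299489 0.09836844 0.09966126]
24527 ((0.5577300786972046, 0.17163996398448944), (0.11907914280891418, 0.14953838288784027), 68.98657989501953)
t 2.3 pos [0.5571 0.1705 0.1749] shift [-0.0053 -0.0006  0.1979] turn [ 0.     -0.0003  0.0023] rows 1.6
```

View pics/c.png

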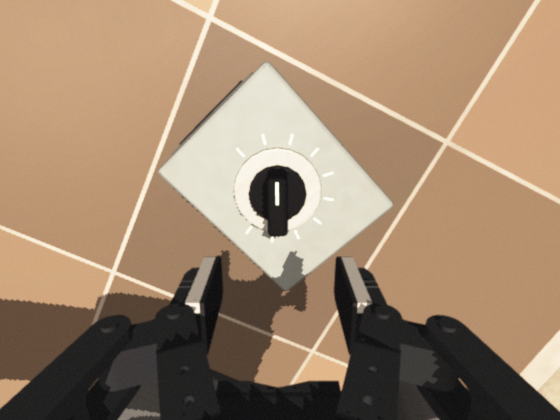

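Close by, the knob's bar is at (277,200), midway between the fingers and aligned with them.

Call:
jog_arm(
  motion="60 0 0 0.1 0 0 0; 60 -0.002 0 0.197 0 0 -0.01; 0 -0.002 0 0.197 0 0 -0.01; 0 -0.002 0 0.197 0 0 -0.01; 0 -0.002 0 0.197 0 0 -0.01",
)

```text
time: 2.92
tool_pos: [0.557, 0.1694, 0.0783]
tool_rot: [-0.001, 0.522, 0.853, -0.001]
contact_force: [-6.6, -1.6, 0.2]
gripper_width: 0.147
grasp_force: 60.5
```

Call:
jog_arm(
  motion="0 0 0 0 0 0 -0.1; 0 0 0 0 0 0 -0.2; 0 0 0 0 0 0 -0.3; 0 0 0 0 0 0 -0.4; 0 0 0 0 0 0 -0.45",
)

```text
time: 3.55
tool_pos: [0.5569, 0.1694, 0.0783]
tool_rot: [-0.001, 0.209, 0.978, -0.0]
contact_force: [-6.6, -1.2, 0.5]
gripper_width: 0.151
grasp_force: 60.5
```

Run:
```python
from h import *
s=state(); print(s["tool_pos"],s["contact_force"],s["ft_torque"],s["gripper_width"],s["grasp_force"])
y=rot(s).apply([0,1,0]); print(np.degrees(np.arctan2(y[1],y[0])))
```

```text
[0.5568523  0.16942769 0.07831002] [-6.63875336 -1.19762651  0.50315709] [-0.13993171  1.11877458 -0.03784129] 0.15100067019559885 60.544878244400024
65.88261421536527
```

Call:
jog_arm(
  motion="0 0 0 0 0 0 -0.02; 0 0 0 0 0 0 -0.04; 0 0 0 0 0 0 -0.05; 0 0 0 0 0 0 -0.06; 0 0 0 0 0 0 -0.06",
)

```text
time: 4.18
tool_pos: [0.5568, 0.1694, 0.0783]
tool_rot: [-0.001, 0.168, 0.986, 0.0]
contact_force: [-7.6, -1.3, -0.3]
gripper_width: 0.148
grasp_force: 63.1
```

Run:
```python
from h import *
s=state(); print(s["tool_pos"],s["contact_force"],s["ft_torque"],s["gripper_width"],s["grasp_force"])
y=rot(s).apply([0,1,0]); print(np.degrees(np.arctan2(y[1],y[0])))
```

```text
[0.55682425 0.16941975 0.07833408] [-7.58611166 -1.30801144 -0.25659687] [-0.1066499   1.15196293 -1.06162677] 0.14796468858658904 63.14521908760071
70.67367646870676
```

Call:
jog_arm(
  motion="0 0 0 0 0 0 0.01; 60 0 0 0 0 0 0.01; 60 0 0 0 0 0 0.01; 60 0 0 -0.1 0 0 0.01; 60 0 0 -0.2 0 0 0.01",
)

```text
time: 4.8
tool_pos: [0.5581, 0.1692, 0.1784]
tool_rot: [0.0, 0.174, 0.985, 0.0]
contact_force: [0.7, 1.3, 0.1]
gripper_width: 0.6
grasp_force: 0.0
```

Call:
jog_arm(
  motion="60 0 0 -0.1 0 0 0; 60 0 0 -0.2 0 0 0; 60 0 0 -0.25 0 0 0; 60 0 0 -0.25 0 0 0; 60 0 0 -0.25 0 0 0",
)

```text
time: 5.42
tool_pos: [0.5575, 0.169, 0.3002]
tool_rot: [-0.001, 0.174, 0.985, -0.0]
contact_force: [-0.0, -0.7, 0.2]
gripper_width: 0.6
grasp_force: 0.0
```

Run:
```python
from h import *
s=state(); print(s["contact_force"],s["ft_torque"],s["joint_pos"])
f=grab_frame("wrist"); save(f,"pics/d.png"); P=cloud(f).reshape(-1,3)
q=P[(np.hypot(P[:,0]-.558,P[:,1]-.168)<.035)&(P[:,2]>.085)&(P[:,2]<.11)]
print(len(q),cv2.minAreaRect(q[:,:2].astype(np.float32)))
q=P[(np.hypot(P[:,0]-.558,P[:,1]-.168)<.1)&(P[:,2]>.045)&(P[:,2]<.062)]
print(len(q),cv2.minAreaRect(q[:,:2].astype(np.float32)))
go([.500,-.147,.31],down(88.2))
```

```text
[-0.01257038 -0.65059466  0.229191  ] [ 0.02870926 -0.01493691  0.00557937] [ 1.66718695e-01 -7.88500868e-02  1.62940467e+00 -2.75956080e-05
  1.59218163e+00 -1.05496162e+00]
575 ((0.5573233366012573, 0.1713326871395111), (0.01343483291566372, 0.041871488094329834), 70.0669937133789)
12293 ((0.5576125383377075, 0.17128998041152954), (0.12005599588155746, 0.15028780698776245), 69.11906433105469)
t 5.47 pos [0.5572 0.169  0.2994] shift [-0.1087 -0.633  -0.0206] turn [-0.0006 -0.0017 -0.2118] rows 5.1
```

View pics/d.png

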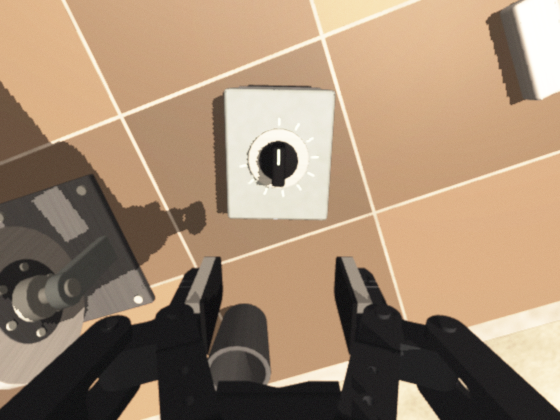

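The knob's bar at (278,170) now lies square with the box: it is off, at its stop. Next I go over the wheel.

Call:
jog_arm(
  motion="60 -0.058 -0.11 -0.01 0 0 -0.04; 60 -0.116 -0.22 -0.02 0 0 -0.08; 60 -0.174 -0.33 -0.03 0 0 -0.12; 60 -0.232 -0.44 -0.035 0 0 -0.16; 60 -0.285 -0.55 -0.04 0 0 -0.212",
)

```text
time: 6.1
tool_pos: [0.597, -0.1399, 0.319]
tool_rot: [-0.001, 0.014, 1.0, 0.001]
contact_force: [0.2, 0.7, -0.4]
gripper_width: 0.601
grasp_force: 0.0
```

Run:
```python
from h import *
f=grab_frame("wrist"); save(f,"pics/e.png"); P=cloud(f).reshape(-1,3)
for t in ["axle","rim_mark","stand"]: print(t,[(np.round(x["at"],4),round(x["p"],2)) for x in place_of("wrist",t)[:2]])
def sel(r,z0,z1): return P[(np.hypot(P[:,0]-.6,P[:,1]+.147)<r)&(P[:,2]>z0)&(P[:,2]<z1)]
for z0,z1 in [(.16,.21),(.185,.21),(.01,.02)]:
    q=sel(.14,z0,z1); print(len(q),cv2.minAreaRect(q[:,:2].astype(np.float32)),q[:,2].max())
q=sel(.11,.15,.21); 
# fit circle in x-z using rim points (outer edge): algebraic on max z per x bin
b=np.round(q[:,0]/.004).astype(int); e=np.array([[q[b==i][:,0].mean(),np.percentile(q[b==i][:,2],90)] for i in np.unique(b) if (b==i).sum()>10])
from scipy.optimize import least_squares
print(least_squares(lambda c:np.hypot(e[:,0]-c[0],e[:,1]-c[1])-.085,[.6,.115],loss="soft_l1",f_scale=.002).x)
go([.599,-.147,.27],down(88.2)); print(state()["joint_pos"])
```

```text
axle [(array([ 0.6044, -0.1509,  0.1125]), 0.89)]
rim_mark [(array([ 0.6146, -0.1475,  0.2021]), 0.59)]
stand []
3785 ((0.5992282032966614, -0.14450523257255554), (0.02162932977080345, 0.14220203459262848), 87.34561920166016) 0.20138469973898726
2692 ((0.5998498201370239, -0.14534355700016022), (0.020408572629094124, 0.09857317805290222), 88.45568084716797) 0.20138469973898726
10459 ((0.5994951725006104, -0.144682839512825), (0.1498558670282364, 0.19921660423278809), 87.7922592163086) 0.01992610941796813
[0.59977796 0.11545727]
t 6.3 pos [ 0.597  -0.1388  0.319 ] shift [-0.0049 -0.0164  0.0979] turn [ 0.0011 -0.0023 -0.0016] rows 0.8
[-3.50082488e-01 -1.03479473e-02  1.53246392e+00  5.06324906e-04
  1.62321893e+00 -1.88698048e+00]
```

View pics/e.png

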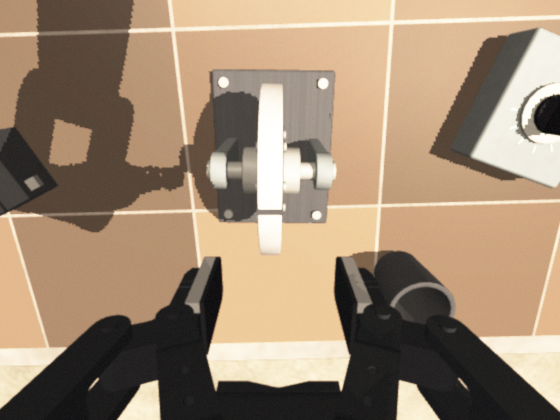

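The wheel at (270,170) sits on its stand, with the index line at (272,210) just towards +x from the top. I now descend onto the rim.

```bash
cat >> h.py <<'E'
A=np.array([.5996,-.146,.115]); YAW=87.8; RT=.056
ysh=np.array([np.cos(np.radians(YAW)),np.sin(np.radians(YAW)),0]); ush=np.cross(ysh,[0,0,1])
def pose(a,r=RT):
    a=np.radians(a); return A+r*(np.sin(a)*ush+np.cos(a)*np.array([0,0,1.])), R.from_rotvec(a*ysh)*down(YAW)
def tilt(s): z=-rot(s).apply([0,0,1]); return np.degrees(np.arctan2(z@ush,z[2]))
def arc(a0,al,r=RT):
    p0,r0=pose(a0,r)
    for a in al:
        p,q=pose(a,r); print(a,np.round(r0.inv().apply(p-p0)/.5,4),np.round((r0.inv()*q).as_rotvec()/1.5,4))
def rec(d):
    import json
    s=state(); s={k:(np.asarray(v).tolist()) for k,v in s.items()}; s["dir"]=d
    open("log.jsonl","a").write(json.dumps(s)+"\n")
    F=np.array(s["contact_force"]);M=np.array(s["ft_torque"]);z=-rot(s).apply([0,0,1])
    p=np.array(s["tool_pos"])+.155*z
    print(round(s["time"],2),"tilt",round(tilt(s),2),"F",np.round(F,1),"M",np.round(M,2),"tau",round(float((M+np.cross(p-A,F))@ysh),3),"rad",round(float(np.linalg.norm(s["tool_pos"]-A)),4),"w",round(s["gripper_width"],3),round(s["grasp_force"],1),np.round(s["joint_pos"],2))
E
python3 - <<'E'
from h import *
go(*pose(0)); arc(0,[-3,-6,-9,-12,-15]); arc(0,[3,6,9,12,15])
E
```

```text
t 6.3 pos [ 0.597  -0.1388  0.319 ] shift [-0.0067 -0.0146  0.2959] turn [ 0.0011 -0.0023  0.003 ] rows 2.4
-3 [0.0059 0.     0.0002] [ 0.     -0.0349  0.    ]
-6 [ 0.0117 -0.      0.0006] [-0.     -0.0698  0.    ]
-9 [ 0.0175 -0.      0.0014] [ 0.     -0.1047  0.    ]
-12 [0.0233 0.     0.0024] [ 0.     -0.1396 -0.    ]
-15 [0.029  0.     0.0038] [ 0.     -0.1745  0.    ]
3 [-0.0059 -0.      0.0002] [0.     0.0349 0.    ]
6 [-0.0117  0.      0.0006] [0.     0.0698 0.    ]
9 [-0.0175  0.      0.0014] [-0.      0.1047  0.    ]
12 [-0.0233 -0.      0.0024] [ 0.      0.1396 -0.    ]
15 [-0.029  -0.      0.0038] [0.     0.1745 0.    ]
```

Call:
jog_arm(
  motion="60 -0.003 -0.007 0.1 0 0 0; 60 -0.0067 -0.0146 0.2 0 -0.002 0.003; 60 -0.0067 -0.0146 0.296 0 -0.002 0.003; 60 -0.0067 -0.0146 0.296 0 -0.002 0.003; 60 -0.0067 -0.0146 0.296 0 -0.002 0.003",
)

```text
time: 6.92
tool_pos: [0.6016, -0.1447, 0.1751]
tool_rot: [0.002, 0.017, 1.0, -0.0]
contact_force: [-0.7, 0.0, 1.2]
gripper_width: 0.597
grasp_force: 0.0
```

Run:
```python
from h import *
rec(0); go(*pose(0))
```

```text
6.92 tilt -0.28 F [-0.7  0.   1.2] M [ 0.02 -0.01  0.05] tau -0.158 rad 0.0601 w 0.597 0.0 [-0.36  0.07  1.69  0.    1.38 -1.89]
t 6.92 pos [ 0.6016 -0.1447  0.1751] shift [ 0.0039 -0.0027  0.0081] turn [-0.0003  0.0033  0.0026] rows 0.1
```

Call:
jog_arm(
  motion="0 0 0 0 0 0 0; 0 0 0 0 0 0 0; 0 0 0 0 0 0 0; 0 0 0 0 0 0 0; 0 0 0 0 0 0 0",
)

```text
time: 7.55
tool_pos: [0.6021, -0.1469, 0.1765]
tool_rot: [0.004, 0.018, 1.0, -0.001]
contact_force: [-0.8, -3.3, 6.5]
gripper_width: 0.223
grasp_force: 60.9
```

Run:
```python
from h import *
rec(0); go(*pose(0))
```

```text
7.55 tilt -0.43 F [-0.8 -3.3  6.5] M [-0.36  0.17 -0.09] tau -0.005 rad 0.0616 w 0.223 60.9 [-0.36  0.07  1.68 -0.    1.38 -1.89]
t 7.55 pos [ 0.6021 -0.1469  0.1765] shift [0.0052 0.0016 0.0111] turn [-0.0018  0.005   0.0012] rows 0.1
```

Run:
```python
from h import *
arc(0,[-3,-6,-9,-12,-15],.0605)
```

```text
-3 [ 0.0063 -0.      0.0002] [ 0.     -0.0349  0.    ]
-6 [ 0.0126 -0.      0.0007] [-0.     -0.0698  0.    ]
-9 [0.0189 0.     0.0015] [ 0.     -0.1047  0.    ]
-12 [0.0252 0.     0.0026] [ 0.     -0.1396 -0.    ]
-15 [0.0313 0.     0.0041] [ 0.     -0.1745  0.    ]
```

Call:
jog_arm(
  motion="0 0.0063 0 0.0002 0 -0.0349 0; 0 0.0126 0 0.0007 0 -0.0698 0; 0 0.0189 0 0.0015 0 -0.1047 0; 0 0.0252 0 0.0026 0 -0.1396 0; 0 0.0313 0 0.0041 0 -0.1745 0",
)

```text
time: 8.18
tool_pos: [0.5864, -0.1462, 0.1753]
tool_rot: [0.135, 0.018, 0.991, -0.004]
contact_force: [-3.4, -2.5, 9.1]
gripper_width: 0.22
grasp_force: 61.4
```

```bash
python3 -c "
from h import *
rec(-1)"
```

```text
8.18 tilt -15.53 F [-3.4 -2.5  9.1] M [-0.08  0.61 -0.16] tau 0.408 rad 0.0617 w 0.22 61.4 [-0.41 -0.12  1.9   0.11  1.12 -1.98]
```

Call:
jog_arm(
  motion="0 0.0063 0 0.0002 0 -0.0349 0; 0 0.0126 0 0.0007 0 -0.0698 0; 0 0.0189 0 0.0015 0 -0.1047 0; 0 0.0252 0 0.0026 0 -0.1396 0; 0 0.0313 0 0.0041 0 -0.1745 0",
)

```text
time: 8.8
tool_pos: [0.5716, -0.1457, 0.17]
tool_rot: [0.263, 0.017, 0.965, -0.006]
contact_force: [-14.0, 0.3, 16.1]
gripper_width: 0.22
grasp_force: 62.9
```

```bash
python3 -c "
from h import *
rec(-1)"
```

```text
8.8 tilt -30.5 F [-14.    0.3  16.1] M [ 0.19  1.39 -0.17] tau 0.479 rad 0.0617 w 0.22 62.9 [-0.48 -0.3   2.1   0.29  0.87 -2.15]
```

Call:
jog_arm(
  motion="0 0.0063 0 -0.0002 0 -0.0349 0; 0 0.0126 0 -0.0004 0 -0.0698 0; 0 0.0189 0 0 0 -0.1047 0; 0 0.0252 0 0.0008 0 -0.1396 0; 0 0.0313 0 0.002 0 -0.1745 0",
)

```text
time: 9.43
tool_pos: [0.5588, -0.1452, 0.1613]
tool_rot: [0.387, 0.016, 0.922, -0.008]
contact_force: [-20.6, 3.0, 16.9]
gripper_width: 0.22
grasp_force: 64.0
```

```bash
python3 -c "
from h import *
rec(-1)
arc(0,[3,6,9,12,15],.0605)"
```

```text
9.43 tilt -45.57 F [-20.6   3.   16.9] M [0.42 1.15 0.07] tau 0.515 rad 0.0617 w 0.22 64.0 [-0.56 -0.43  2.3   0.63  0.65 -2.48]
3 [-0.0063  0.      0.0002] [0.     0.0349 0.    ]
6 [-0.0126  0.      0.0007] [0.     0.0698 0.    ]
9 [-0.0189 -0.      0.0015] [-0.      0.1047  0.    ]
12 [-0.0252 -0.      0.0026] [ 0.      0.1396 -0.    ]
15 [-0.0313 -0.      0.0041] [0.     0.1745 0.    ]
```

Call:
jog_arm(
  motion="0 -0.0063 0 0 0 0.0349 0; 0 -0.0126 0 0 0 0.0698 0; 0 -0.0189 0 0 0 0.1047 0; 0 -0.0252 0 0.001 0 0.1396 0; 0 -0.0313 0 0.002 0 0.1745 0",
)

```text
time: 10.05
tool_pos: [0.5699, -0.1456, 0.1687]
tool_rot: [0.261, 0.018, 0.965, -0.006]
contact_force: [-4.9, -3.1, 0.9]
gripper_width: 0.225
grasp_force: 61.4
```

```bash
python3 -c "
from h import *
rec(1)"
```

```text
10.05 tilt -30.24 F [-4.9 -3.1  0.9] M [-0.3   0.52 -0.32] tau -0.296 rad 0.0613 w 0.225 61.4 [-0.48 -0.3   2.1   0.28  0.87 -2.15]
```

Call:
jog_arm(
  motion="0 -0.0063 0 0.0002 0 0.0349 0; 0 -0.0126 0 0.0007 0 0.0698 0; 0 -0.0189 0 0.0015 0 0.1047 0; 0 -0.0252 0 0.0026 0 0.1396 0; 0 -0.0313 0 0.0041 0 0.1745 0",
)

```text
time: 10.68
tool_pos: [0.5844, -0.1462, 0.1743]
tool_rot: [0.132, 0.018, 0.991, -0.004]
contact_force: [-2.2, -3.3, -0.1]
gripper_width: 0.22
grasp_force: 61.1
```

```bash
python3 -c "
from h import *
rec(1)"
```

```text
10.68 tilt -15.21 F [-2.2 -3.3 -0.1] M [-0.46 -0.31 -0.19] tau -0.752 rad 0.0613 w 0.22 61.1 [-0.41 -0.12  1.9   0.1   1.12 -1.98]
```

Call:
jog_arm(
  motion="0 -0.0063 0 0.0002 0 0.0349 0; 0 -0.0126 0 0.0007 0 0.0698 0; 0 -0.0189 0 0.0015 0 0.1047 0; 0 -0.0252 0 0.0026 0 0.1396 0; 0 -0.0313 0 0.0041 0 0.1745 0",
)

```text
time: 11.3
tool_pos: [0.5998, -0.1468, 0.1762]
tool_rot: [0.001, 0.018, 1.0, -0.001]
contact_force: [-2.6, -3.7, 0.3]
gripper_width: 0.216
grasp_force: 61.1
```

```bash
python3 -c "
from h import *
rec(1)"
```

```text
11.3 tilt -0.16 F [-2.6 -3.7  0.3] M [-0.48 -0.01 -0.1 ] tau -0.544 rad 0.0612 w 0.216 61.1 [-0.36  0.07  1.69 -0.    1.38 -1.89]
```

Call:
jog_arm(
  motion="0 -0.0063 0 0.0002 0 0.0349 0; 0 -0.0126 0 0.0007 0 0.0698 0; 0 -0.0189 0 0.0015 0 0.1047 0; 0 -0.0252 0 0.0026 0 0.1396 0; 0 -0.0313 0 0.0041 0 0.1745 0",
)

```text
time: 11.92
tool_pos: [0.6153, -0.1474, 0.1741]
tool_rot: [-0.129, 0.018, 0.991, 0.001]
contact_force: [-2.5, -4.1, 0.6]
gripper_width: 0.224
grasp_force: 61.0
```

```bash
python3 -c "
from h import *
rec(1)"
```

```text
11.93 tilt 14.85 F [-2.5 -4.1  0.6] M [-0.5  -0.29  0.11] tau -0.822 rad 0.0611 w 0.224 61.0 [-0.32  0.28  1.48 -0.07  1.64 -1.85]
```

Call:
jog_arm(
  motion="0 -0.0063 0 0.0002 0 0.0349 0; 0 -0.0126 0 0.0007 0 0.0698 0; 0 -0.0189 0 0.0015 0 0.1047 0; 0 -0.0252 0 0.0026 0 0.1396 0; 0 -0.0313 0 0.0041 0 0.1745 0",
)

```text
time: 12.55
tool_pos: [0.63, -0.1479, 0.1679]
tool_rot: [-0.257, 0.018, 0.966, 0.004]
contact_force: [-3.3, -4.4, 0.3]
gripper_width: 0.22
grasp_force: 60.9
```

```bash
python3 -c "
from h import *
rec(1)"
```

```text
12.55 tilt 29.83 F [-3.3 -4.4  0.3] M [-0.47 -0.45  0.31] tau -1.08 rad 0.0611 w 0.22 60.9 [-0.29  0.48  1.27 -0.13  1.89 -1.83]
```

Call:
jog_arm(
  motion="0 -0.0063 0 0.0002 0 0.0349 0; 0 -0.0126 0 0.0007 0 0.0698 0; 0 -0.0189 0 0.0015 0 0.1047 0; 0 -0.0252 0 0.0026 0 0.1396 0; 0 -0.0313 0 0.0041 0 0.1745 0",
)

```text
time: 13.18
tool_pos: [0.6426, -0.1484, 0.1582]
tool_rot: [-0.381, 0.017, 0.924, 0.006]
contact_force: [-2.4, -5.5, 0.2]
gripper_width: 0.222
grasp_force: 60.8
```

```bash
python3 -c "
from h import *
rec(1)"
```

```text
13.18 tilt 44.81 F [-2.4 -5.5  0.2] M [-0.46 -0.57  0.5 ] tau -0.964 rad 0.061 w 0.222 60.8 [-0.27  0.69  1.08 -0.2   2.14 -1.84]
```

```bash
python3 -c "
from h import *
for i in range(6):
    rec(9); grab_frame('side')" | cut -c1-95
```

```text
13.18 tilt 44.81 F [-2.4 -5.5  0.2] M [-0.46 -0.57  0.5 ] tau -0.964 rad 0.061 w 0.222 60.8 [-0
13.22 tilt 44.89 F [ 1.7 -4.8  5.3] M [-0.32 -0.04  0.42] tau -0.575 rad 0.0609 w 0.225 61.8 [-
13.28 tilt 44.77 F [ 0.4 -5.2 -0.1] M [-0.34 -0.5   0.45] tau -0.402 rad 0.061 w 0.223 61.2 [-0
13.32 tilt 44.7 F [ 2.1 -5.8  0.5] M [-0.37 -0.51  0.5 ] tau -0.238 rad 0.0609 w 0.223 61.2 [-0
13.38 tilt 44.66 F [ 2.8 -5.1 -0.7] M [-0.35 -0.64  0.45] tau -0.087 rad 0.061 w 0.221 61.3 [-0
13.43 tilt 44.64 F [ 2.5 -5.7 -1. ] M [-0.4  -0.67  0.48] tau -0.119 rad 0.0609 w 0.219 61.3 [-
```

Call:
jog_arm(
  motion="0 0.0063 0 0.0002 0 -0.0349 0; 0 0.0126 0 0.0007 0 -0.0698 0; 0 0.0189 0 0.0015 0 -0.1047 0; 0 0.0252 0 0.0026 0 -0.1396 0; 0 0.0313 0 0.0041 0 -0.1745 0",
)

```text
time: 14.1
tool_pos: [0.6305, -0.148, 0.1676]
tool_rot: [-0.255, 0.018, 0.967, 0.004]
contact_force: [2.2, -5.2, -1.4]
gripper_width: 0.22
grasp_force: 61.2
```

```bash
python3 -c "
from h import *
rec(-1)"
```

```text
14.1 tilt 29.53 F [ 2.2 -5.2 -1.4] M [-0.46 -0.56  0.32] tau 0.027 rad 0.061 w 0.22 61.2 [-0.29  0.48  1.27 -0.13  1.89 -1.83]
```

Call:
jog_arm(
  motion="0 0.0063 0 0.0002 0 -0.0349 0; 0 0.0126 0 0.0007 0 -0.0698 0; 0 0.0189 0 0.0015 0 -0.1047 0; 0 0.0252 0 0.0026 0 -0.1396 0; 0 0.0313 0 0.0041 0 -0.1745 0",
)

```text
time: 14.72
tool_pos: [0.6159, -0.1474, 0.1739]
tool_rot: [-0.127, 0.018, 0.992, 0.001]
contact_force: [2.3, -3.9, -0.5]
gripper_width: 0.22
grasp_force: 61.1
```

```bash
python3 -c "
from h import *
rec(-1)"
```

```text
14.72 tilt 14.55 F [ 2.3 -3.9 -0.5] M [-0.54 -0.39  0.19] tau 0.12 rad 0.0611 w 0.22 61.1 [-0.32  0.27  1.48 -0.07  1.63 -1.85]
```

Call:
jog_arm(
  motion="0 0.0063 0 0.0002 0 -0.0349 0; 0 0.0126 0 0.0007 0 -0.0698 0; 0 0.0189 0 0.0015 0 -0.1047 0; 0 0.0252 0 0.0026 0 -0.1396 0; 0 0.0313 0 0.0041 0 -0.1745 0",
)

```text
time: 15.35
tool_pos: [0.6002, -0.1468, 0.1762]
tool_rot: [0.004, 0.018, 1.0, -0.001]
contact_force: [1.8, -4.1, -1.1]
gripper_width: 0.222
grasp_force: 61.1
```

```bash
python3 -c "
from h import *
rec(-1)"
```

```text
15.35 tilt -0.43 F [ 1.8 -4.1 -1.1] M [-0.57 -0.17 -0.06] tau 0.226 rad 0.0612 w 0.222 61.1 [-0.36  0.07  1.69  0.    1.38 -1.89]
```

Call:
jog_arm(
  motion="0 0.0063 0 0.0002 0 -0.0349 0; 0 0.0126 0 0.0007 0 -0.0698 0; 0 0.0189 0 0.0015 0 -0.1047 0; 0 0.0252 0 0.0026 0 -0.1396 0; 0 0.0313 0 0.0041 0 -0.1745 0",
)

```text
time: 15.98
tool_pos: [0.5844, -0.1462, 0.1744]
tool_rot: [0.134, 0.018, 0.991, -0.004]
contact_force: [1.5, -4.6, -0.8]
gripper_width: 0.218
grasp_force: 61.1
```

```bash
python3 -c "
from h import *
rec(-1)"
```

```text
15.97 tilt -15.42 F [ 1.5 -4.6 -0.8] M [-0.46  0.04 -0.19] tau 0.327 rad 0.0613 w 0.218 61.1 [-0.41 -0.13  1.9   0.11  1.12 -1.98]
```

Call:
jog_arm(
  motion="0 0.0063 0 0 0 -0.0349 0; 0 0.0126 0 0.0003 0 -0.0698 0; 0 0.0189 0 0.001 0 -0.1047 0; 0 0.0252 0 0.002 0 -0.1396 0; 0 0.0313 0 0.003 0 -0.1745 0",
)

```text
time: 16.6
tool_pos: [0.5696, -0.1456, 0.1685]
tool_rot: [0.262, 0.018, 0.965, -0.006]
contact_force: [4.2, -3.7, -3.0]
gripper_width: 0.217
grasp_force: 60.4
```

```bash
python3 -c "
from h import *
rec(-1)"
```

```text
16.6 tilt -30.4 F [ 4.2 -3.7 -3. ] M [-0.42  0.1  -0.36] tau 0.578 rad 0.0614 w 0.217 60.4 [-0.48 -0.3   2.11  0.29  0.87 -2.15]
```

Call:
jog_arm(
  motion="0 0.0063 0 0 0 -0.0349 0; 0 0.0126 0 0.0003 0 -0.0698 0; 0 0.0189 0 0.001 0 -0.1047 0; 0 0.0252 0 0.002 0 -0.1396 0; 0 0.0313 0 0.003 0 -0.1745 0",
)

```text
time: 17.23
tool_pos: [0.5567, -0.1451, 0.159]
tool_rot: [0.386, 0.017, 0.922, -0.008]
contact_force: [13.6, -4.0, -9.2]
gripper_width: 0.221
grasp_force: 58.9
```

```bash
cat > fit.py <<'E'
from h import *
import json
D=[json.loads(l) for l in open("log.jsonl")]; D=[d for d in D if abs(d["dir"])==1]
T=[];al=[];dr=[]
for d in D:
    F=np.array(d["contact_force"]);M=np.array(d["ft_torque"]);z=-rot(d).apply([0,0,1])
    T.append((M+np.cross(np.array(d["tool_pos"])+.155*z-A,F))@ysh); al.append(np.radians(tilt(d)+d.get("off",0))); dr.append(d["dir"])
T,al,dr=map(np.array,(T,al,dr))
# heavy side at wheel-frame angle phi from the grip: gravity on tool = .43*sin(al+phi)
G=np.c_[np.sin(al),np.cos(al),-dr]
c,_,_,_=np.linalg.lstsq(G,T,rcond=None); r=T-G@c; cov=np.linalg.inv(G.T@G)*r.var()
print("amp",np.hypot(c[0],c[1]),"drag",c[2],"phi",np.degrees(np.arctan2(c[1],c[0])),"rms",r.std(),"sd",np.sqrt(np.diag(cov)))
from scipy.optimize import least_squares
f=lambda x:.43*np.sin(al+x[0])-x[1]*dr+x[2]*0-T
for s in range(-3,4,1):
    o=least_squares(f,[s,.55,0],loss="soft_l1",f_scale=.1); print(np.degrees(o.x[0])%360,o.x[1],o.cost)
for a,d,t,q in zip(al,dr,T,r): print(round(np.degrees(a)),d,round(t,2),round(q,2),end=" | ")
E
python3 -c "
from h import *
rec(-1)"; python3 fit.py
```

```text
17.23 tilt -45.38 F [13.6 -4.  -9.2] M [-0.31 -0.08 -0.32] tau 0.596 rad 0.0615 w 0.221 58.9 [-0.56 -0.43  2.3   0.62  0.65 -2.48]
amp 0.546375105225877 drag 0.4620506711036697 phi -153.0756338803058 rms 0.09344730107826967 sd [0.0591965  0.02786301 0.02688012]
212.58337875896152 0.48369108858266585 0.05824767156160828
212.5842524902597 0.48369485774537746 0.05824767154742614
212.58293361858694 0.4836889757749918 0.0582476716376917
212.58391024243357 0.4836933880416865 0.05824767153180501
212.58394796361128 0.48369349809621814 0.05824767153216022
212.58348629181648 0.48369138223028263 0.05824767155046056
212.58366298586958 0.48369220828216497 0.05824767153752889
-16 -1 0.41 0.05 | -30 -1 0.48 -0.02 | -46 -1 0.52 -0.12 | -30 1 -0.3 0.13 | -15 1 -0.75 -0.18 | 0 1 -0.54 0.16 | 15 1 -0.82 0.0 | 30 1 -1.08 -0.16 | 45 1 -0.96 0.02 | 30 -1 0.03 0.02 | 15 -1 0.12 0.02 | 0 -1 0.23 0.01 | -15 -1 0.33 -0.03 | -30 -1 0.58 0.08 | -45 -1 0.6 -0.04 |
```

```bash
python3 -c "
from h import *
arc(0,[9,18,27,36,45],.1215)"
```

```text
9 [-0.038 -0.     0.003] [-0.      0.1047  0.    ]
18 [-0.0751 -0.      0.0119] [-0.      0.2094  0.    ]
27 [-0.1103  0.      0.0265] [0.     0.3142 0.    ]
36 [-0.1428  0.      0.0464] [-0.      0.4189  0.    ]
45 [-0.1718  0.      0.0712] [0.     0.5236 0.    ]
```

Call:
jog_arm(
  motion="60 0 0 0 0 0 0; 60 0 0 0 0 0 0; 60 0 0 -0.04 0 0 0; 60 0 0 -0.08 0 0 0; 60 0 0 -0.12 0 0 0",
)

```text
time: 17.85
tool_pos: [0.5139, -0.1423, 0.2021]
tool_rot: [0.384, 0.016, 0.923, -0.007]
contact_force: [0.4, -0.3, 0.3]
gripper_width: 0.596
grasp_force: 0.0
```

```bash
python3 -c "
from h import *
rec(0)
for i in range(3): grab_frame('side'); rec(0)
print([(np.round(x['at'],4),round(x['p'],2)) for c in ['side','scene'] if grab_frame(c) is not None for x in place_of(c,'rim_mark')[:1]])"
```

```text
17.85 tilt -45.2 F [ 0.4 -0.3  0.3] M [ 0.02  0.36 -0.02] tau 0.483 rad 0.1223 w 0.596 0.0 [-0.62 -0.64  2.35  0.57  0.82 -2.42]
17.9 tilt -45.39 F [ 0.7 -1.2  1.2] M [ 0.04  0.31 -0.01] tau 0.686 rad 0.124 w 0.605 0.0 [-0.62 -0.65  2.35  0.57  0.82 -2.42]
17.95 tilt -45.43 F [ 0.4 -0.2 -0.6] M [0.   0.35 0.02] tau 0.323 rad 0.1232 w 0.602 0.0 [-0.62 -0.64  2.35  0.57  0.82 -2.42]
18.0 tilt -45.34 F [-0.3  0.5  0.4] M [ 0.    0.31 -0.03] tau 0.328 rad 0.1223 w 0.6 0.0 [-0.62 -0.64  2.35  0.57  0.81 -2.42]
[(array([ 0.5488, -0.146 ,  0.1845]), 0.58), (array([ 0.5498, -0.1459,  0.1798]), 0.84)]
```

Call:
jog_arm(
  motion="60 -0.038 0 0.003 0 0.1047 0; 60 -0.0751 0 0.0119 0 0.2094 0; 60 -0.1103 0 0.0265 0 0.3142 0; 60 -0.1428 0 0.0464 0 0.4189 0; 60 -0.1718 0 0.0712 0 0.5236 0",
)

```text
time: 18.82
tool_pos: [0.6011, -0.1453, 0.2364]
tool_rot: [-0.001, 0.018, 1.0, -0.0]
contact_force: [0.2, 0.1, 0.1]
gripper_width: 0.602
grasp_force: 0.0
```

```bash
python3 -c "
from h import *
rec(0)
for i in range(5): grab_frame('side'); rec(0)"|cut -c1-95
```

```text
18.82 tilt 0.1 F [0.2 0.1 0.1] M [-0.01 -0.02 -0.01] tau 0.029 rad 0.1214 w 0.602 0.0 [-0.36  0
18.88 tilt 0.38 F [-0.1 -0.3 -1.8] M [ 0.    0.02 -0.  ] tau 0.014 rad 0.1178 w 0.599 0.0 [-0.3
18.93 tilt 0.22 F [ 0.  -0.5 -0.7] M [-0.01  0.02 -0.03] tau 0.041 rad 0.117 w 0.599 0.0 [-0.36
18.98 tilt 0.11 F [-0.4 -0.5 -0.2] M [-0.02  0.02 -0.01] tau -0.075 rad 0.1177 w 0.602 0.0 [-0.
19.02 tilt 0.01 F [-0.3 -0.1  1.6] M [-0.13  0.02  0.05] tau -0.065 rad 0.1188 w 0.602 0.0 [-0.
19.07 tilt -0.08 F [-0.2  1.  -0.9] M [ 0.04 -0.04  0.  ] tau -0.112 rad 0.1199 w 0.6 0.0 [-0.3
```

Call:
jog_arm(
  motion="60 -0.038 0 0.003 0 0.1047 0; 60 -0.0751 0 0.0119 0 0.2094 0; 60 -0.1103 0 0.0265 0 0.3142 0; 60 -0.1428 0 0.0464 0 0.4189 0; 60 -0.1718 0 0.0712 0 0.5236 0",
)

```text
time: 19.7
tool_pos: [0.6856, -0.149, 0.2035]
tool_rot: [-0.381, 0.017, 0.924, 0.007]
contact_force: [0.6, -1.0, 0.4]
gripper_width: 0.601
grasp_force: 0.0
```

```bash
python3 -c "
from h import *
rec(0)
for i in range(5): grab_frame('side'); rec(0)
go(*pose(45,.0612))"|cut -c1-125
```

```text
19.7 tilt 44.86 F [ 0.6 -1.   0.4] M [-0.07 -0.31  0.04] tau -0.257 rad 0.1235 w 0.601 0.0 [-0.26  0.76  0.89 -0.2   2.25 -1.
19.75 tilt 45.82 F [ -0.2  -0.4 -10.3] M [ 0.03 -0.55 -0.01] tau 1.446 rad 0.1149 w 0.599 0.0 [-0.26  0.78  0.89 -0.2   2.25 
19.8 tilt 45.64 F [-0.6 -0.3 -2.8] M [ 0.   -0.41 -0.03] tau 0.039 rad 0.1132 w 0.599 0.0 [-0.26  0.77  0.9  -0.2   2.24 -1.8
19.85 tilt 45.32 F [ 0.3 -0.3 -0.6] M [-0.02 -0.33  0.03] tau -0.167 rad 0.116 w 0.598 0.0 [-0.26  0.77  0.9  -0.2   2.24 -1.
19.9 tilt 44.98 F [-0.3  0.1  1.1] M [-0.05 -0.31 -0.04] tau -0.589 rad 0.1195 w 0.601 0.0 [-0.26  0.76  0.9  -0.2   2.24 -1.
19.95 tilt 44.7 F [ 0.6 -0.3  0.9] M [-0.03 -0.31 -0.01] tau -0.363 rad 0.1225 w 0.596 0.0 [-0.26  0.76  0.9  -0.2   2.24 -1.
t 19.95 pos [ 0.6849 -0.1488  0.2028] shift [-0.0029 -0.0008  0.1225] turn [-0.0011  0.0035  0.0009] rows 1.0
```

Call:
jog_arm(
  motion="60 -0.001 0 0.06 0 0 0; 60 -0.002 0 0.122 0 0.002 0; 60 -0.002 0 0.122 0 0.002 0; 0 -0.002 0 0.122 0 0.002 0; 0 -0.002 0 0.122 0 0.002 0",
)

```text
time: 20.58
tool_pos: [0.6448, -0.1486, 0.1609]
tool_rot: [-0.38, 0.017, 0.925, 0.005]
contact_force: [-2.6, -1.6, 2.5]
gripper_width: 0.219
grasp_force: 60.5
```

Call:
jog_arm(
  motion="0 0 0 0 0 0 0; 0 0 0 0 0 0 0; 0 0 0 0 0 0 0; 0 0 0 0 0 0 0; 0 0 0 0 0 0 0",
)

```text
time: 21.2
tool_pos: [0.6448, -0.1485, 0.1608]
tool_rot: [-0.381, 0.018, 0.924, 0.005]
contact_force: [0.1, -3.6, 6.1]
gripper_width: 0.222
grasp_force: 61.0
```

```bash
sed -i 's/    F=np.array(s\["contact_force"\]);M=np.array(s\["ft_torque"\]);z=/    F=np.array(s["contact_force"]);M=np.array(s["ft_torque"])+.46*np.sin(np.radians(tilt(s)))*ysh;z=/' h.py
sed -i 's/M=np.array(d\["ft_torque"\]);z=/M=np.array(d["ft_torque"])+.46*np.sin(np.radians(tilt(d)))*ysh;z=/' fit.py
python3 -c "
from h import *
rec(0)"; python3 fit.py
```

```text
21.2 tilt 44.77 F [ 0.1 -3.6  6.1] M [-0.37  0.61  0.34] tau -0.306 rad 0.0644 w 0.222 61.0 [-0.27  0.69  1.07 -0.2   2.14 -1.84]
amp 0.2488915840385181 drag 0.4620506711036699 phi -96.26267916676062 rms 0.09344730107826964 sd [0.0591965  0.02786301 0.02688012]
225.3882165129106 0.4164756188143532 0.1045668525129498
225.3887430649519 0.4164768363207421 0.10456685255810393
307.1509438011482 0.5676246083769406 0.12093355273352888
307.1512109052694 0.5676246170619323 0.12093355273595428
307.15057066282156 0.5676245960130469 0.12093355273774048
307.15103666980013 0.5676246112958763 0.12093355273385743
307.1501385058062 0.5676245820765181 0.1209335527536891
-16 -1 0.28 0.05 | -30 -1 0.25 -0.02 | -46 -1 0.19 -0.12 | -30 1 -0.53 0.13 | -15 1 -0.87 -0.18 | 0 1 -0.55 0.16 | 15 1 -0.7 0.0 | 30 1 -0.85 -0.16 | 45 1 -0.64 0.02 | 30 -1 0.25 0.02 | 15 -1 0.24 0.02 | 0 -1 0.22 0.01 | -15 -1 0.2 -0.03 | -30 -1 0.35 0.08 | -45 -1 0.27 -0.04 |
```

```bash
sed -i 's/def rec(d):/def rec(d,off=0):/; s/s\["dir"\]=d$/s["dir"]=d; s["off"]=off/' h.py; grep -n '"off"' h.py
```

```text
28:    s=state(); s={k:(np.asarray(v).tolist()) for k,v in s.items()}; s["dir"]=d; s["off"]=off
```

Call:
jog_arm(
  motion="0 0.0066 0 0.0002 0 -0.0349 0; 0 0.0133 0 0.0007 0 -0.0698 0; 0 0.0199 0 0.0016 0 -0.1047 0; 0 0.0264 0 0.0028 0 -0.1396 0; 0 0.0329 0 0.0043 0 -0.1745 0",
)

```text
time: 21.82
tool_pos: [0.6319, -0.1481, 0.1707]
tool_rot: [-0.256, 0.018, 0.967, 0.003]
contact_force: [2.0, -3.4, 3.7]
gripper_width: 0.217
grasp_force: 61.1
```

```bash
python3 -c "
from h import *
rec(-1,-90)"
```

```text
21.82 tilt 29.62 F [ 2.  -3.4  3.7] M [-0.41  0.46  0.09] tau 0.452 rad 0.0645 w 0.217 61.1 [-0.29  0.48  1.27 -0.13  1.89 -1.83]
```

Call:
jog_arm(
  motion="0 0.0066 0 0.0002 0 -0.0349 0; 0 0.0133 0 0.0007 0 -0.0698 0; 0 0.0199 0 0.0016 0 -0.1047 0; 0 0.0264 0 0.0028 0 -0.1396 0; 0 0.0329 0 0.0043 0 -0.1745 0",
)

```text
time: 22.45
tool_pos: [0.6166, -0.1474, 0.1773]
tool_rot: [-0.127, 0.018, 0.992, 0.001]
contact_force: [1.3, -2.9, 4.0]
gripper_width: 0.223
grasp_force: 61.1
```

```bash
python3 -c "
from h import *
rec(-1,-90)"
```

```text
22.45 tilt 14.64 F [ 1.3 -2.9  4. ] M [-0.34  0.45 -0.05] tau 0.517 rad 0.0646 w 0.223 61.1 [-0.32  0.27  1.47 -0.07  1.64 -1.85]
```

Call:
jog_arm(
  motion="0 0.0066 0 0.0002 0 -0.0349 0; 0 0.0133 0 0.0007 0 -0.0698 0; 0 0.0199 0 0.0016 0 -0.1047 0; 0 0.0264 0 0.0028 0 -0.1396 0; 0 0.0329 0 0.0043 0 -0.1745 0",
)

```text
time: 23.08
tool_pos: [0.6, -0.1468, 0.1797]
tool_rot: [0.003, 0.018, 1.0, -0.002]
contact_force: [-0.6, -2.9, 5.5]
gripper_width: 0.22
grasp_force: 61.1
```

```bash
python3 -c "
from h import *
rec(-1,-90)"
```

```text
23.07 tilt -0.34 F [-0.6 -2.9  5.5] M [-0.31  0.58 -0.21] tau 0.449 rad 0.0647 w 0.22 61.1 [-0.36  0.07  1.68 -0.    1.38 -1.89]
```

Call:
jog_arm(
  motion="0 0.0066 0 0.0002 0 -0.0349 0; 0 0.0133 0 0.0007 0 -0.0698 0; 0 0.0199 0 0.0016 0 -0.1047 0; 0 0.0264 0 0.0028 0 -0.1396 0; 0 0.0329 0 0.0043 0 -0.1745 0",
)

```text
time: 23.7
tool_pos: [0.5835, -0.1462, 0.1777]
tool_rot: [0.133, 0.018, 0.991, -0.004]
contact_force: [-1.5, -1.8, 6.5]
gripper_width: 0.217
grasp_force: 61.2
```

```bash
python3 -c "
from h import *
rec(-1,-90)"
```

```text
23.7 tilt -15.32 F [-1.5 -1.8  6.5] M [-0.15  0.7  -0.33] tau 0.775 rad 0.0647 w 0.217 61.2 [-0.41 -0.13  1.9   0.11  1.12 -1.98]
```

Call:
jog_arm(
  motion="0 0.0066 0 0.0002 0 -0.0349 0; 0 0.0133 0 0.0007 0 -0.0698 0; 0 0.0199 0 0.0016 0 -0.1047 0; 0 0.0264 0 0.0028 0 -0.1396 0; 0 0.0329 0 0.0043 0 -0.1745 0",
)

```text
time: 24.32
tool_pos: [0.5684, -0.1455, 0.1718]
tool_rot: [0.262, 0.017, 0.965, -0.006]
contact_force: [-2.4, -0.4, 5.5]
gripper_width: 0.22
grasp_force: 61.3
```

```bash
python3 -c "
from h import *
rec(-1,-90)"; python3 fit.py
```

```text
24.32 tilt -30.38 F [-2.4 -0.4  5.5] M [ 0.04  0.47 -0.22] tau 0.618 rad 0.0648 w 0.22 61.3 [-0.48 -0.31  2.11  0.29  0.87 -2.15]
amp 0.26176745068271484 drag 0.46398410442172944 phi -105.91999470413879 rms 0.09526750758073046 sd [0.04446285 0.02727838 0.02731297]
230.23223403440454 0.3898727221293025 0.13631473423794893
230.23231999898667 0.3898729035859609 0.13631473423799556
230.2323616903283 0.38987288897058536 0.1363147342384284
230.2317766696442 0.3898707128303894 0.13631473425567817
230.2323657549242 0.3898729403249772 0.13631473423847087
230.23299200140133 0.38987494324495736 0.13631473427534874
230.23167916437075 0.3898708201087533 0.13631473426237625
-16 -1 0.28 0.04 | -30 -1 0.25 -0.04 | -46 -1 0.19 -0.15 | -30 1 -0.53 0.12 | -15 1 -0.87 -0.18 | 0 1 -0.55 0.17 | 15 1 -0.7 0.02 | 30 1 -0.85 -0.13 | 45 1 -0.64 0.05 | 30 -1 0.25 0.04 | 15 -1 0.24 0.03 | 0 -1 0.22 0.01 | -15 -1 0.2 -0.04 | -30 -1 0.35 0.06 | -45 -1 0.27 -0.07 | -60 -1 0.45 0.05 | -75 -1 0.52 0.05 | -90 -1 0.45 -0.09 | -105 -1 0.77 0.17 | -120 -1 0.62 -0.03 |
```

Call:
jog_arm(
  motion="0 0.0066 0 0 0 -0.0349 0; 0 0.0133 0 0.0003 0 -0.0698 0; 0 0.0199 0 0.001 0 -0.1047 0; 0 0.0264 0 0.002 0 -0.1396 0; 0 0.0329 0 0.0033 0 -0.1745 0",
)

```text
time: 24.95
tool_pos: [0.5551, -0.145, 0.1622]
tool_rot: [0.386, 0.016, 0.922, -0.008]
contact_force: [0.9, 1.4, 3.2]
gripper_width: 0.222
grasp_force: 60.7
```

```bash
python3 -c "
from h import *
rec(-1,-90)"
```

```text
24.95 tilt -45.41 F [0.9 1.4 3.2] M [ 0.2  -0.01  0.05] tau 0.63 rad 0.0649 w 0.222 60.7 [-0.56 -0.44  2.3   0.62  0.66 -2.48]
```

Call:
jog_arm(
  motion="0 -0.0066 0 0 0 0.0349 0; 0 -0.0133 0 0.0003 0 0.0698 0; 0 -0.0199 0 0.001 0 0.1047 0; 0 -0.0264 0 0.002 0 0.1396 0; 0 -0.0329 0 0.0033 0 0.1745 0",
)

```text
time: 25.58
tool_pos: [0.5674, -0.1454, 0.1709]
tool_rot: [0.26, 0.018, 0.966, -0.006]
contact_force: [1.0, -2.9, -1.3]
gripper_width: 0.219
grasp_force: 60.9
```

```bash
python3 -c "
from h import *
rec(1,-90)"
```

```text
25.57 tilt -30.12 F [ 1.  -2.9 -1.3] M [ 0.09 -0.39 -0.21] tau -0.326 rad 0.0645 w 0.219 60.9 [-0.48 -0.31  2.11  0.28  0.88 -2.15]
```

Call:
jog_arm(
  motion="0 -0.0066 0 0.0002 0 0.0349 0; 0 -0.0133 0 0.0007 0 0.0698 0; 0 -0.0199 0 0.0016 0 0.1047 0; 0 -0.0264 0 0.0028 0 0.1396 0; 0 -0.0329 0 0.0043 0 0.1745 0",
)

```text
time: 26.2
tool_pos: [0.5829, -0.146, 0.1773]
tool_rot: [0.132, 0.018, 0.991, -0.004]
contact_force: [-1.0, -2.4, 1.1]
gripper_width: 0.22
grasp_force: 61.2
```

```bash
python3 -c "
from h import *
rec(1,-90)"
```

```text
26.2 tilt -15.13 F [-1.  -2.4  1.1] M [-0.09 -0.36 -0.19] tau -0.502 rad 0.0645 w 0.22 61.2 [-0.41 -0.13  1.9   0.1   1.13 -1.98]
```

Call:
jog_arm(
  motion="0 -0.0066 0 0.0002 0 0.0349 0; 0 -0.0133 0 0.0007 0 0.0698 0; 0 -0.0199 0 0.0016 0 0.1047 0; 0 -0.0264 0 0.0028 0 0.1396 0; 0 -0.0329 0 0.0043 0 0.1745 0",
)

```text
time: 26.82
tool_pos: [0.5994, -0.1467, 0.1794]
tool_rot: [0.001, 0.018, 1.0, -0.001]
contact_force: [-1.1, -3.4, 1.6]
gripper_width: 0.218
grasp_force: 61.3
```

```bash
python3 -c "
from h import *
rec(1,-90)"
```

```text
26.82 tilt -0.14 F [-1.1 -3.4  1.6] M [-0.11 -0.26 -0.21] tau -0.473 rad 0.0644 w 0.218 61.3 [-0.36  0.07  1.68 -0.    1.39 -1.89]
```

Call:
jog_arm(
  motion="0 -0.0066 0 0.0002 0 0.0349 0; 0 -0.0133 0 0.0007 0 0.0698 0; 0 -0.0199 0 0.0016 0 0.1047 0; 0 -0.0264 0 0.0028 0 0.1396 0; 0 -0.0329 0 0.0043 0 0.1745 0",
)

```text
time: 27.45
tool_pos: [0.6159, -0.1473, 0.1772]
tool_rot: [-0.129, 0.018, 0.991, 0.001]
contact_force: [-1.0, -3.3, 1.9]
gripper_width: 0.217
grasp_force: 61.3
```

```bash
python3 -c "
from h import *
rec(1,-90)"
```

```text
27.45 tilt 14.84 F [-1.  -3.3  1.9] M [-0.1  -0.26 -0.1 ] tau -0.545 rad 0.0643 w 0.217 61.3 [-0.32  0.28  1.47 -0.07  1.64 -1.85]
```

Call:
jog_arm(
  motion="0 -0.0066 0 0.0002 0 0.0349 0; 0 -0.0133 0 0.0007 0 0.0698 0; 0 -0.0199 0 0.0016 0 0.1047 0; 0 -0.0264 0 0.0028 0 0.1396 0; 0 -0.0329 0 0.0043 0 0.1745 0",
)

```text
time: 28.08
tool_pos: [0.6313, -0.148, 0.1708]
tool_rot: [-0.257, 0.018, 0.966, 0.003]
contact_force: [-0.7, -4.2, 3.2]
gripper_width: 0.219
grasp_force: 61.4
```

```bash
python3 -c "
from h import *
rec(1,-90)"; python3 fit.py
cat > fit2.py <<'E'
from h import *
import json
from scipy.optimize import least_squares
D=[json.loads(l) for l in open("log.jsonl")]; D=[d for d in D if abs(d["dir"])==1]
t=np.array([tilt(d) for d in D]);w=np.radians(t+[d["off"] for d in D]);dr=np.array([d["dir"] for d in D])
F=np.array([d["contact_force"] for d in D]);M=np.array([d["ft_torque"] for d in D]);p=np.array([d["tool_pos"] for d in D]);z=np.array([-rot(d).apply([0,0,1]) for d in D])
def T(L,dx,dz): return M@ysh+.46*np.sin(np.radians(t))+np.cross(p+L*z-A-dx*ush-dz*np.array([0,0,1]),F)@ysh
def f(x):
    L,dx,dz,a,ph,dg,b=x
    return np.r_[(T(L,dx,dz)-a*np.sin(w+ph)+dg*dr-b)/.1,(L-.155)/.03,dx/.003,dz/.003,(a-.43)/.04,(dg-.55)/.05,b/.03]
for s in [3,4,5]:
    o=least_squares(f,[.155,0,0,.43,s,.55,0],loss="soft_l1"); c=np.linalg.inv(o.jac.T@o.jac)
    print(np.round(o.x,4),"phi",np.degrees(o.x[4])%360,"+-",np.degrees(c[4,4]**.5),o.cost)
r=T(*o.x[:3])
for a,d,q,e in zip(np.degrees(w),dr,r,o.fun): print(round(a),d,round(q,2),round(e*.1,2),end=" | ")
E
python3 fit2.py
```

```text
28.07 tilt 29.82 F [-0.7 -4.2  3.2] M [-0.17 -0.27 -0.05] tau -0.718 rad 0.0642 w 0.219 61.4 [-0.29  0.48  1.27 -0.13  1.9  -1.83]
amp 0.25312083194553836 drag 0.4916999336309499 phi -93.68943809906953 rms 0.09243110890424758 sd [0.02688933 0.0251362  0.01857966]
265.8430485898149 0.5280049622438502 0.18414544401125177
265.8446098633333 0.5280049680088569 0.1841454439490342
265.84427602515774 0.5280049682258426 0.18414544392105664
265.8441645441667 0.5280049574251708 0.18414544391671556
265.84364418497574 0.5280049630161352 0.18414544392957344
265.8443173689046 0.5280049671891539 0.18414544392330323
265.84193995422993 0.5280049579900369 0.1841454443536387
-16 -1 0.28 0.03 | -30 -1 0.25 -0.04 | -46 -1 0.19 -0.14 | -30 1 -0.53 0.17 | -15 1 -0.87 -0.14 | 0 1 -0.55 0.2 | 15 1 -0.7 0.04 | 30 1 -0.85 -0.13 | 45 1 -0.64 0.04 | 30 -1 0.25 -0.01 | 15 -1 0.24 -0.01 | 0 -1 0.22 -0.02 | -15 -1 0.2 -0.05 | -30 -1 0.35 0.06 | -45 -1 0.27 -0.06 | -60 -1 0.45 0.07 | -75 -1 0.52 0.07 | -90 -1 0.45 -0.06 | -105 -1 0.77 0.2 | -120 -1 0.62 -0.02 | -135 -1 0.63 -0.05 | -120 1 -0.33 0.03 | -105 1 -0.5 -0.09 | -90 1 -0.47 0.0 | -75 1 -0.54 -0.0 | -60 1 -0.72 -0.12 | Traceback (most recent call last):
  File "fit2.py", line 5, in <module>
    t=np.array([tilt(d) for d in D]);w=np.radians(t+[d["off"] for d in D]);dr=np.array([d["dir"] for d in D])
                                                     ~^^^^^^^
KeyError: 'off'
```

```bash
sed -i 's/\[d\["off"\] for/[d.get("off",0) for/' fit2.py; python3 fit2.py
```

```text
[1.6670e-01 9.0000e-04 1.4000e-03 3.1370e-01 4.7656e+00 5.2170e-01
 1.9900e-02] phi 273.0468920509511 +- 8.630182718598112 10.987943982014064
[1.6670e-01 9.0000e-04 1.4000e-03 3.1370e-01 4.7656e+00 5.2170e-01
 1.9900e-02] phi 273.04682271486433 +- 8.63018564241281 10.987943982296004
[1.6670e-01 9.0000e-04 1.4000e-03 3.1370e-01 4.7656e+00 5.2170e-01
 1.9900e-02] phi 273.0469243814956 +- 8.630181349757509 10.987943981900948
-16 -1 0.29 0.05 | -30 -1 0.23 -0.03 | -46 -1 0.2 -0.11 | -30 1 -0.56 0.22 | -15 1 -0.89 -0.08 | 0 1 -0.57 0.25 | 15 1 -0.73 0.07 | 30 1 -0.88 -0.11 | 45 1 -0.66 0.06 | 30 -1 0.28 0.0 | 15 -1 0.26 0.02 | 0 -1 0.24 0.01 | -15 -1 0.22 -0.02 | -30 -1 0.36 0.1 | -45 -1 0.28 -0.03 | -60 -1 0.45 0.08 | -75 -1 0.52 0.08 | -90 -1 0.45 -0.08 | -105 -1 0.79 0.18 | -120 -1 0.64 -0.05 | -135 -1 0.67 -0.09 | -120 1 -0.33 0.03 | -105 1 -0.51 -0.07 | -90 1 -0.48 0.04 | -75 1 -0.56 0.04 | -60 1 -0.74 -0.07 |
```

Call:
jog_arm(
  motion="0 0.0066 0 0.0002 0 -0.0349 0; 0 0.0133 0 0.0007 0 -0.0698 0; 0 0.0199 0 0.0016 0 -0.1047 0; 0 0.0264 0 0.0028 0 -0.1396 0; 0 0.0329 0 0.0043 0 -0.1745 0",
)

```text
time: 28.7
tool_pos: [0.6166, -0.1475, 0.1768]
tool_rot: [-0.126, 0.018, 0.992, 0.001]
contact_force: [5.0, -3.8, -1.3]
gripper_width: 0.223
grasp_force: 61.5
```

```bash
python3 -c "
from h import *
rec(-1,-90)"
```

```text
28.7 tilt 14.52 F [ 5.  -3.8 -1.3] M [-0.69 -0.47 -0.02] tau 0.662 rad 0.0641 w 0.223 61.5 [-0.32  0.27  1.47 -0.07  1.64 -1.85]
```

Call:
jog_arm(
  motion="0 0.0066 0 0.0002 0 -0.0349 0; 0 0.0133 0 0.0007 0 -0.0698 0; 0 0.0199 0 0.0016 0 -0.1047 0; 0 0.0264 0 0.0028 0 -0.1396 0; 0 0.0329 0 0.0043 0 -0.1745 0",
)

```text
time: 29.32
tool_pos: [0.6001, -0.1469, 0.1792]
tool_rot: [0.004, 0.018, 1.0, -0.002]
contact_force: [4.6, -3.2, -1.5]
gripper_width: 0.216
grasp_force: 61.2
```

```bash
python3 -c "
from h import *
rec(-1,-90)"
```

```text
29.32 tilt -0.46 F [ 4.6 -3.2 -1.5] M [-0.66 -0.58 -0.14] tau 0.427 rad 0.0642 w 0.216 61.2 [-0.36  0.07  1.69 -0.    1.38 -1.89]
```

Call:
jog_arm(
  motion="0 0.0066 0 0.0002 0 -0.0349 0; 0 0.0133 0 0.0007 0 -0.0698 0; 0 0.0199 0 0.0016 0 -0.1047 0; 0 0.0264 0 0.0028 0 -0.1396 0; 0 0.0329 0 0.0043 0 -0.1745 0",
)

```text
time: 29.95
tool_pos: [0.5835, -0.1462, 0.1773]
tool_rot: [0.134, 0.018, 0.991, -0.004]
contact_force: [6.5, -2.5, -2.8]
gripper_width: 0.219
grasp_force: 60.8
```

```bash
python3 -c "
from h import *
rec(-1,-90)"
```

```text
29.95 tilt -15.45 F [ 6.5 -2.5 -2.8] M [-0.58 -0.6  -0.35] tau 0.621 rad 0.0643 w 0.219 60.8 [-0.41 -0.13  1.9   0.11  1.12 -1.98]
```

Call:
jog_arm(
  motion="0 0.0066 0 0.0002 0 -0.0349 0; 0 0.0133 0 0.0007 0 -0.0698 0; 0 0.0199 0 0.0016 0 -0.1047 0; 0 0.0264 0 0.0028 0 -0.1396 0; 0 0.0329 0 0.0043 0 -0.1745 0",
)

```text
time: 30.58
tool_pos: [0.5681, -0.1456, 0.1711]
tool_rot: [0.262, 0.018, 0.965, -0.006]
contact_force: [9.5, -2.1, -4.3]
gripper_width: 0.217
grasp_force: 60.2
```

```bash
python3 -c "
from h import *
rec(-1,-90)"
```

```text
30.57 tilt -30.43 F [ 9.5 -2.1 -4.3] M [-0.41 -0.64 -0.47] tau 0.678 rad 0.0644 w 0.217 60.2 [-0.48 -0.31  2.11  0.29  0.87 -2.15]
```

Call:
jog_arm(
  motion="0 0.0066 0 0.0001 0 -0.0349 0; 0 0.0133 0 0.0004 0 -0.0698 0; 0 0.0199 0 0.001 0 -0.1047 0; 0 0.0264 0 0.002 0 -0.1396 0; 0 0.0329 0 0.0033 0 -0.1745 0",
)

```text
time: 31.2
tool_pos: [0.5544, -0.1451, 0.161]
tool_rot: [0.386, 0.017, 0.922, -0.008]
contact_force: [27.9, -1.5, -14.3]
gripper_width: 0.217
grasp_force: 59.3
```

```bash
python3 -c "
from h import *
rec(-1,-90)"
```

```text
31.2 tilt -45.39 F [ 27.9  -1.5 -14.3] M [-0.26 -1.23 -0.41] tau 0.853 rad 0.0645 w 0.217 59.3 [-0.56 -0.45  2.3   0.62  0.66 -2.47]
```

Call:
jog_arm(
  motion="60 0 0 0 0 0 0; 60 0 0 0 0 0 0; 60 0 0 -0.04 0 0 0; 60 0 0 -0.08 0 0 0; 60 0 0 -0.115 0 0 0",
)

```text
time: 31.82
tool_pos: [0.5122, -0.1425, 0.2013]
tool_rot: [0.383, 0.016, 0.924, -0.007]
contact_force: [0.8, 0.1, 0.3]
gripper_width: 0.6
grasp_force: 0.0
```

Call:
jog_arm(
  motion="60 -0.038 0 0.003 0 0.1047 0; 60 -0.0751 0 0.0119 0 0.2094 0; 60 -0.1103 0 0.0265 0 0.3142 0; 60 -0.1428 0 0.0464 0 0.4189 0; 60 -0.1718 0 0.0712 0 0.5236 0",
)

```text
time: 32.45
tool_pos: [0.5998, -0.1456, 0.2375]
tool_rot: [-0.001, 0.018, 1.0, -0.001]
contact_force: [0.7, -0.3, 0.2]
gripper_width: 0.599
grasp_force: 0.0
```

Call:
jog_arm(
  motion="60 -0.038 0 0.003 0 0.1047 0; 60 -0.0751 0 0.0119 0 0.2094 0; 60 -0.1103 0 0.0265 0 0.3142 0; 60 -0.1428 0 0.0464 0 0.4189 0; 60 -0.1718 0 0.0712 0 0.5236 0",
)

```text
time: 33.08
tool_pos: [0.6854, -0.1485, 0.2003]
tool_rot: [-0.383, 0.017, 0.923, 0.006]
contact_force: [0.4, -1.4, 0.2]
gripper_width: 0.604
grasp_force: 0.0
```

```bash
python3 -c "
from h import *
for i in range(4): grab_frame('side')
rec(0); go(*pose(45,.0612))"|cut -c1-130; python3 fit2.py|head -2
```

```text
33.27 tilt 45.21 F [ 0.5  0.9 -0.1] M [0.03 0.02 0.05] tau 0.135 rad 0.117 w 0.598 0.0 [-0.26  0.76  0.9  -0.2   2.24 -1.85]
t 33.27 pos [ 0.6837 -0.1482  0.1962] shift [ 0.0037 -0.0019  0.1115] turn [-0.0011 -0.0024  0.0017] rows 0.9
[1.5740e-01 7.0000e-04 1.7000e-03 3.1180e-01 4.7273e+00 5.1600e-01
 1.9400e-02] phi 270.8571177944837 +- 8.43619026895811 13.285695845813805
```

Call:
jog_arm(
  motion="60 0.001 -0.001 0.055 0 0 0; 60 0.002 -0.001 0.113 0 0 0; 60 0.002 -0.001 0.113 0 0 0; 0 0.002 -0.001 0.113 0 0 0; 0 0.002 -0.001 0.113 0 0 0",
)

```text
time: 33.9
tool_pos: [0.6445, -0.1486, 0.1632]
tool_rot: [-0.38, 0.017, 0.925, 0.005]
contact_force: [-2.2, 0.3, 0.8]
gripper_width: 0.221
grasp_force: 60.3
```

Call:
jog_arm(
  motion="0 0 0 0 0 0 0; 0 0 0 0 0 0 0; 0 0.0066 0 0.0002 0 -0.0349 0; 0 0.0133 0 0.0007 0 -0.0698 0; 0 0.0199 0 0.0016 0 -0.1047 0",
)

```text
time: 34.52
tool_pos: [0.6377, -0.1483, 0.1688]
tool_rot: [-0.305, 0.017, 0.952, 0.004]
contact_force: [6.8, -3.1, 3.5]
gripper_width: 0.22
grasp_force: 61.3
```

```bash
python3 -c "
from h import *
rec(-1,-180)"
```

```text
34.52 tilt 35.55 F [ 6.8 -3.1  3.5] M [-0.39  0.03  0.23] tau 0.811 rad 0.066 w 0.22 61.3 [-0.28  0.56  1.18 -0.16  1.99 -1.84]
```

Call:
jog_arm(
  motion="0 0.0066 0 0.0002 0 -0.0349 0; 0 0.0133 0 0.0007 0 -0.0698 0; 0 0.0199 0 0.0016 0 -0.1047 0; 0 0.0264 0 0.0028 0 -0.1396 0; 0 0.0329 0 0.0043 0 -0.1745 0",
)

```text
time: 35.15
tool_pos: [0.6228, -0.1477, 0.1769]
tool_rot: [-0.179, 0.018, 0.984, 0.002]
contact_force: [4.5, -2.6, 3.2]
gripper_width: 0.216
grasp_force: 61.0
```

```bash
python3 -c "
from h import *
rec(-1,-180)"
```

```text
35.15 tilt 20.64 F [ 4.5 -2.6  3.2] M [-0.4   0.22  0.03] tau 0.906 rad 0.0661 w 0.216 61.0 [-0.31  0.36  1.39 -0.1   1.74 -1.84]
```

Call:
jog_arm(
  motion="0 0.0066 0 0.0002 0 -0.0349 0; 0 0.0133 0 0.0007 0 -0.0698 0; 0 0.0199 0 0.0016 0 -0.1047 0; 0 0.0264 0 0.0028 0 -0.1396 0; 0 0.0329 0 0.0043 0 -0.1745 0",
)

```text
time: 35.78
tool_pos: [0.6067, -0.1471, 0.1808]
tool_rot: [-0.049, 0.018, 0.999, -0.0]
contact_force: [3.1, -1.9, 2.0]
gripper_width: 0.218
grasp_force: 60.8
```

```bash
python3 -c "
from h import *
rec(-1,-180)"
```

```text
35.77 tilt 5.65 F [ 3.1 -1.9  2. ] M [-0.31  0.05  0.01] tau 0.679 rad 0.0662 w 0.218 60.8 [-0.34  0.15  1.6  -0.03  1.49 -1.87]
```

Call:
jog_arm(
  motion="0 0.0066 0 0.0002 0 -0.0349 0; 0 0.0133 0 0.0007 0 -0.0698 0; 0 0.0199 0 0.0016 0 -0.1047 0; 0 0.0264 0 0.0028 0 -0.1396 0; 0 0.0329 0 0.0043 0 -0.1745 0",
)

```text
time: 36.4
tool_pos: [0.5901, -0.1464, 0.1805]
tool_rot: [0.081, 0.018, 0.997, -0.002]
contact_force: [3.7, -0.8, 1.2]
gripper_width: 0.218
grasp_force: 60.6
```

```bash
python3 -c "
from h import *
rec(-1,-180)"
```

```text
36.4 tilt -9.35 F [ 3.7 -0.8  1.2] M [-0.22  0.04 -0.1 ] tau 0.891 rad 0.0662 w 0.218 60.6 [-0.39 -0.05  1.81  0.06  1.23 -1.94]
```

Call:
jog_arm(
  motion="0 -0.0066 0 0.0002 0 0.0349 0; 0 -0.0133 0 0.0007 0 0.0698 0; 0 -0.0199 0 0.0016 0 0.1047 0; 0 -0.0264 0 0.0028 0 0.1396 0; 0 -0.0329 0 0.0043 0 0.1745 0",
)

```text
time: 37.02
tool_pos: [0.6063, -0.147, 0.1808]
tool_rot: [-0.052, 0.018, 0.999, -0.0]
contact_force: [0.2, -3.0, 3.0]
gripper_width: 0.215
grasp_force: 61.0
```

```bash
python3 -c "
from h import *
rec(1,-180)"
```

```text
37.02 tilt 5.92 F [ 0.2 -3.   3. ] M [-0.22 -0.01  0.02] tau -0.027 rad 0.0662 w 0.215 61.0 [-0.34  0.15  1.6  -0.03  1.49 -1.87]
```

Call:
jog_arm(
  motion="0 -0.0066 0 0.0002 0 0.0349 0; 0 -0.0133 0 0.0007 0 0.0698 0; 0 -0.0199 0 0.0016 0 0.1047 0; 0 -0.0264 0 0.0028 0 0.1396 0; 0 -0.0329 0 0.0043 0 0.1745 0",
)

```text
time: 37.65
tool_pos: [0.6228, -0.1477, 0.1768]
tool_rot: [-0.181, 0.018, 0.983, 0.002]
contact_force: [2.1, -2.6, 3.1]
gripper_width: 0.216
grasp_force: 61.1
```

```bash
python3 -c "
from h import *
rec(1,-180)"
```

```text
37.65 tilt 20.84 F [ 2.1 -2.6  3.1] M [-0.2  -0.17  0.1 ] tau 0.022 rad 0.0661 w 0.216 61.1 [-0.31  0.36  1.39 -0.1   1.75 -1.84]
```

Call:
jog_arm(
  motion="0 -0.0066 0 0.0002 0 0.0349 0; 0 -0.0133 0 0.0007 0 0.0698 0; 0 -0.0199 0 0.0016 0 0.1047 0; 0 -0.0264 0 0.0028 0 0.1396 0; 0 -0.0329 0 0.0043 0 0.1745 0",
)

```text
time: 38.28
tool_pos: [0.6377, -0.1483, 0.1688]
tool_rot: [-0.307, 0.017, 0.952, 0.004]
contact_force: [4.0, -3.6, 3.6]
gripper_width: 0.21
grasp_force: 61.3
```

```bash
python3 -c "
from h import *
rec(1,-180)"; python3 fit2.py|tail -3; python3 fit.py
```

```text
38.27 tilt 35.74 F [ 4.  -3.6  3.6] M [-0.2  -0.32  0.22] tau -0.044 rad 0.066 w 0.21 61.3 [-0.28  0.57  1.18 -0.16  2.   -1.84]
[ 1.5600e-01 -2.0000e-04  1.7000e-03  3.4530e-01  4.7808e+00  4.9740e-01
  4.8400e-02] phi 273.92027853263085 +- 7.050277185417744 17.204296358379125
-16 -1 0.29 0.08 | -30 -1 0.26 0.02 | -46 -1 0.22 -0.07 | -30 1 -0.52 0.24 | -15 1 -0.87 -0.08 | 0 1 -0.54 0.25 | 15 1 -0.7 0.07 | 30 1 -0.85 -0.11 | 45 1 -0.64 0.04 | 30 -1 0.25 -0.01 | 15 -1 0.23 0.02 | 0 -1 0.22 0.02 | -15 -1 0.2 -0.0 | -30 -1 0.34 0.1 | -45 -1 0.25 -0.04 | -60 -1 0.45 0.09 | -75 -1 0.51 0.08 | -90 -1 0.45 -0.08 | -105 -1 0.78 0.16 | -120 -1 0.62 -0.08 | -135 -1 0.63 -0.14 | -120 1 -0.33 -0.03 | -105 1 -0.5 -0.12 | -90 1 -0.47 -0.0 | -75 1 -0.54 0.02 | -60 1 -0.72 -0.08 | -75 -1 0.66 0.22 | -90 -1 0.42 -0.1 | -105 -1 0.62 0.0 | -120 -1 0.67 -0.03 | -135 -1 0.82 0.04 | -144 -1 0.8 -0.01 | -159 -1 0.9 0.04 | -174 -1 0.68 -0.21 | -189 -1 0.89 -0.0 | -174 1 -0.03 0.08 | -159 1 0.02 0.15 | -144 1 -0.05 0.13 | amp 0.30670613374097216 drag 0.4845601681044945 phi -99.93335102210256 rms 0.1076297013
[... 483 characters left out ...]
 | -46 -1 0.19 -0.12 | -30 1 -0.53 0.19 | -15 1 -0.87 -0.11 | 0 1 -0.55 0.24 | 15 1 -0.7 0.09 | 30 1 -0.85 -0.08 | 45 1 -0.64 0.1 | 30 -1 0.25 0.06 | 15 -1 0.24 0.06 | 0 -1 0.22 0.04 | -15 -1 0.2 -0.0 | -30 -1 0.35 0.09 | -45 -1 0.27 -0.04 | -60 -1 0.45 0.07 | -75 -1 0.52 0.06 | -90 -1 0.45 -0.09 | -105 -1 0.77 0.16 | -120 -1 0.62 -0.06 | -135 -1 0.63 -0.11 | -120 1 -0.33 -0.04 | -105 1 -0.5 -0.15 | -90 1 -0.47 -0.04 | -75 1 -0.54 -0.03 | -60 1 -0.72 -0.13 | -75 -1 0.66 0.2 | -90 -1 0.43 -0.11 | -105 -1 0.62 0.0 | -120 -1 0.68 -0.01 | -135 -1 0.85 0.12 | -144 -1 0.81 0.05 | -159 -1 0.91 0.12 | -174 -1 0.68 -0.11 | -189 -1 0.89 0.12 | -174 1 -0.03 0.15 | -159 1 0.02 0.21 | -144 1 -0.04 0.16 |
```

Call:
jog_arm(
  motion="60 0 0 0 0 0 0; 60 0 0 0 0 0 0; 60 0 0 -0.04 0 0 0; 60 0 0 -0.08 0 0 0; 60 0 0 -0.115 0 0 0",
)

```text
time: 38.9
tool_pos: [0.6694, -0.1483, 0.214]
tool_rot: [-0.309, 0.017, 0.951, 0.006]
contact_force: [0.8, -0.3, 0.2]
gripper_width: 0.598
grasp_force: 0.0
```

Call:
jog_arm(
  motion="60 0.038 0 0.003 0 -0.1047 0; 60 0.0751 0 0.0119 0 -0.2094 0; 60 0.1103 0 0.0265 0 -0.3142 0; 60 0.1428 0 0.0464 0 -0.4189 0; 60 0.1718 0 0.0712 0 -0.5236 0",
)

```text
time: 39.52
tool_pos: [0.5785, -0.1451, 0.2364]
tool_rot: [0.082, 0.018, 0.996, -0.002]
contact_force: [0.1, -0.7, -0.1]
gripper_width: 0.601
grasp_force: 0.0
```

Call:
jog_arm(
  motion="60 0.038 0 0.003 0 -0.1047 0; 60 0.0751 0 0.0119 0 -0.2094 0; 60 0.1103 0 0.0265 0 -0.3142 0; 60 0.1428 0 0.0464 0 -0.4189 0; 60 0.1428 0 0.0464 0 -0.4189 0",
)

```text
time: 40.15
tool_pos: [0.5072, -0.1406, 0.1922]
tool_rot: [0.378, 0.018, 0.926, -0.004]
contact_force: [0.2, -0.1, 0.1]
gripper_width: 0.597
grasp_force: 0.0
```

```bash
python3 -c "
from h import *
for i in range(2): grab_frame('side')
rec(0); go(*pose(-45,.063))
print([(np.round(x['at'],4),round(x['p'],2)) for c in ['side','scene'] if grab_frame(c) is not None for x in place_of(c,'rim_mark')[:1]])"
```

```text
40.25 tilt -45.03 F [ 0.4 -0.2  1.5] M [-0.01 -0.02  0.01] tau 0.361 rad 0.1234 w 0.599 0.0 [-0.63 -0.64  2.35  0.57  0.82 -2.42]
t 40.25 pos [ 0.5126 -0.1434  0.2025] shift [0.0006 0.0013 0.1208] turn [0.0003 0.0004 0.0014] rows 1.0
[(array([ 0.543 , -0.1429,  0.0579]), 0.72), (array([ 0.5387, -0.1411,  0.0535]), 0.83)]
```

Call:
jog_arm(
  motion="60 0 0 0.06 0 0 0; 60 0 0.001 0.12 0 0 0; 60 0 0.001 0.12 0 0 0; 0 0 0.001 0.12 0 0 0; 0 0 0.001 0.12 0 0 0",
)

```text
time: 41.08
tool_pos: [0.555, -0.145, 0.1605]
tool_rot: [0.384, 0.016, 0.923, -0.008]
contact_force: [-1.4, -1.6, 1.2]
gripper_width: 0.222
grasp_force: 58.5
```

Call:
jog_arm(
  motion="0 0 0 0 0 0 0; 0 -0.0066 0 0.0002 0 0.0349 0; 0 -0.0133 0 0.0007 0 0.0698 0; 0 -0.0199 0 0.0016 0 0.1047 0; 0 -0.0264 0 0.0028 0 0.1396 0",
)

```text
time: 41.7
tool_pos: [0.5651, -0.1454, 0.1685]
tool_rot: [0.284, 0.018, 0.959, -0.006]
contact_force: [-0.9, -3.1, 1.9]
gripper_width: 0.221
grasp_force: 59.4
```

```bash
python3 -c "
from h import *
rec(1,-99.3)"
```

```text
41.7 tilt -33.03 F [-0.9 -3.1  1.9] M [-0.16 -0.19 -0.19] tau -0.12 rad 0.0637 w 0.221 59.4 [-0.5  -0.34  2.15  0.33  0.83 -2.19]
```

Call:
jog_arm(
  motion="0 -0.0066 0 0.0002 0 0.0349 0; 0 -0.0133 0 0.0007 0 0.0698 0; 0 -0.0199 0 0.0016 0 0.1047 0; 0 -0.0264 0 0.0028 0 0.1396 0; 0 -0.0329 0 0.0043 0 0.1745 0",
)

```text
time: 42.32
tool_pos: [0.58, -0.146, 0.1755]
tool_rot: [0.157, 0.018, 0.987, -0.004]
contact_force: [-1.7, -3.0, 0.9]
gripper_width: 0.221
grasp_force: 59.4
```

```bash
python3 -c "
from h import *
rec(1,-99.3)"
```

```text
42.33 tilt -18.02 F [-1.7 -3.   0.9] M [-0.22 -0.11 -0.18] tau -0.376 rad 0.0636 w 0.221 59.4 [-0.43 -0.16  1.94  0.13  1.08 -2.  ]
```

Call:
jog_arm(
  motion="0 -0.0066 0 0.0002 0 0.0349 0; 0 -0.0133 0 0.0007 0 0.0698 0; 0 -0.0199 0 0.0016 0 0.1047 0; 0 -0.0264 0 0.0028 0 0.1396 0; 0 -0.0329 0 0.0043 0 0.1745 0",
)

```text
time: 42.95
tool_pos: [0.5962, -0.1466, 0.1784]
tool_rot: [0.026, 0.018, 0.999, -0.002]
contact_force: [-1.3, -3.8, 1.4]
gripper_width: 0.217
grasp_force: 59.3
```

```bash
python3 -c "
from h import *
rec(1,-99.3)"
```

```text
42.95 tilt -3.0 F [-1.3 -3.8  1.4] M [-0.31 -0.1  -0.11] tau -0.337 rad 0.0635 w 0.217 59.3 [-0.37  0.03  1.73  0.02  1.33 -1.91]
```

Call:
jog_arm(
  motion="0 -0.0066 0 0.0002 0 0.0349 0; 0 -0.0133 0 0.0007 0 0.0698 0; 0 -0.0199 0 0.0016 0 0.1047 0; 0 -0.0264 0 0.0028 0 0.1396 0; 0 -0.0329 0 0.0043 0 0.1745 0",
)

```text
time: 43.58
tool_pos: [0.6126, -0.1473, 0.1771]
tool_rot: [-0.105, 0.019, 0.994, 0.001]
contact_force: [-2.5, -3.9, 1.1]
gripper_width: 0.219
grasp_force: 59.3
```

```bash
python3 -c "
from h import *
rec(1,-99.3)"
```

```text
43.58 tilt 12.01 F [-2.5 -3.9  1.1] M [-0.3   0.    0.05] tau -0.561 rad 0.0634 w 0.219 59.3 [-0.33  0.24  1.51 -0.06  1.59 -1.86]
```

Call:
jog_arm(
  motion="0 -0.0066 0 0.0002 0 0.0349 0; 0 -0.0133 0 0.0007 0 0.0698 0; 0 -0.0199 0 0.0016 0 0.1047 0; 0 -0.0264 0 0.0028 0 0.1396 0; 0 -0.0329 0 0.0043 0 0.1745 0",
)

```text
time: 44.2
tool_pos: [0.6282, -0.1478, 0.1715]
tool_rot: [-0.234, 0.018, 0.972, 0.003]
contact_force: [-2.9, -4.6, 2.4]
gripper_width: 0.215
grasp_force: 59.3
```

```bash
python3 -c "
from h import *
rec(1,-99.3)"
```

```text
44.2 tilt 27.03 F [-2.9 -4.6  2.4] M [-0.2   0.06  0.2 ] tau -0.706 rad 0.0634 w 0.215 59.3 [-0.3   0.44  1.3  -0.12  1.85 -1.83]
```

Call:
jog_arm(
  motion="0 0.0066 0 0.0002 0 -0.0349 0; 0 0.0133 0 0.0007 0 -0.0698 0; 0 0.0199 0 0.0016 0 -0.1047 0; 0 0.0264 0 0.0028 0 -0.1396 0; 0 0.0329 0 0.0043 0 -0.1745 0",
)

```text
time: 44.82
tool_pos: [0.6135, -0.1474, 0.1767]
tool_rot: [-0.102, 0.018, 0.995, 0.0]
contact_force: [4.4, -3.2, -2.1]
gripper_width: 0.221
grasp_force: 61.3
```

```bash
python3 -c "
from h import *
rec(-1,-99.3)"
```

```text
44.83 tilt 11.65 F [ 4.4 -3.2 -2.1] M [-0.56 -0.51  0.06] tau 0.528 rad 0.0633 w 0.221 61.3 [-0.33  0.23  1.51 -0.06  1.59 -1.86]
```

Call:
jog_arm(
  motion="0 0.0066 0 0.0002 0 -0.0349 0; 0 0.0133 0 0.0007 0 -0.0698 0; 0 0.0199 0 0.0016 0 -0.1047 0; 0 0.0264 0 0.0028 0 -0.1396 0; 0 0.0329 0 0.0043 0 -0.1745 0",
)

```text
time: 45.45
tool_pos: [0.5971, -0.1467, 0.1783]
tool_rot: [0.029, 0.018, 0.999, -0.002]
contact_force: [5.2, -3.7, -2.2]
gripper_width: 0.218
grasp_force: 61.1
```

```bash
python3 -c "
from h import *
rec(-1,-99.3)"
```

```text
45.45 tilt -3.37 F [ 5.2 -3.7 -2.2] M [-0.67 -0.58 -0.09] tau 0.535 rad 0.0634 w 0.218 61.1 [-0.37  0.03  1.73  0.02  1.33 -1.91]
```

Call:
jog_arm(
  motion="0 0.0066 0 0.0002 0 -0.0349 0; 0 0.0133 0 0.0007 0 -0.0698 0; 0 0.0199 0 0.0016 0 -0.1047 0; 0 0.0264 0 0.0028 0 -0.1396 0; 0 0.0329 0 0.0043 0 -0.1745 0",
)

```text
time: 46.08
tool_pos: [0.5809, -0.1461, 0.1756]
tool_rot: [0.16, 0.018, 0.987, -0.004]
contact_force: [7.3, -3.2, -3.2]
gripper_width: 0.216
grasp_force: 60.7
```

```bash
python3 -c "
from h import *
rec(-1,-99.3)"; python3 fit2.py|tail -3; sed 's/==1\]/==1 and d.get("off",0)<-1]/; s#b/.03#b/.01#' fit2.py > fit3.py; python3 fit3.py|tail -3
```

```text
46.08 tilt -18.38 F [ 7.3 -3.2 -3.2] M [-0.51 -0.68 -0.26] tau 0.632 rad 0.0634 w 0.216 60.7 [-0.43 -0.17  1.94  0.13  1.07 -2.01]
[ 1.5420e-01 -6.0000e-04  1.5000e-03  3.4930e-01  4.8227e+00  4.9490e-01
  4.9000e-02] phi 276.3196636280045 +- 6.3127232906356125 19.21461308796722
-16 -1 0.28 0.09 | -30 -1 0.26 0.04 | -46 -1 0.21 -0.06 | -30 1 -0.52 0.25 | -15 1 -0.87 -0.08 | 0 1 -0.54 0.25 | 15 1 -0.7 0.07 | 30 1 -0.84 -0.12 | 45 1 -0.64 0.03 | 30 -1 0.25 -0.01 | 15 -1 0.23 0.01 | 0 -1 0.22 0.02 | -15 -1 0.2 0.0 | -30 -1 0.34 0.11 | -45 -1 0.25 -0.02 | -60 -1 0.45 0.11 | -75 -1 0.51 0.09 | -90 -1 0.45 -0.06 | -105 -1 0.77 0.17 | -120 -1 0.62 -0.07 | -135 -1 0.62 -0.14 | -120 1 -0.33 -0.02 | -105 1 -0.5 -0.11 | -90 1 -0.47 0.01 | -75 1 -0.54 0.03 | -60 1 -0.72 -0.07 | -75 -1 0.65 0.23 | -90 -1 0.42 -0.09 | -105 -1 0.61 0.01 | -120 -1 0.66 -0.03 | -135 -1 0.81 0.05 | -144 -1 0.8 -0.01 | -159 -1 0.89 0.04 | -174 -1 0.67 -0.22 | -189 -1 0.88 -0.01 | -174 1 -0.03 0.08 | -159 1 0.02 0.15 | -144 1 -0.05 0.13 | -132 1 -0.12 0.12 | -117 1 -0.37 -0.05 | -102 1 -0.34 0.07 | -87 1 -0.56 -0.06 | -72 1 -0.7 -0.11 | -88 -1 0.52 0.03 | -103 -1 0.52 -0.06 | -118 -1 0.62 -0.05 | [ 1.5430e-01 -4.0000e-04  1.0000e-03  4.1250e-01  4.7099e+00  4.9160e-01
  1.0000e-04] phi 269.85757394493413 +- 4.93920177370555 11.896461725368129
-60 -1 0.45 0.16 | -75 -1 0.51 0.13 | -90 -1 0.45 -0.05 | -105 -1 0.77 0.17 | -120 -1 0.62 -0.08 | -135 -1 0.63 -0.16 | -120 1 -0.33 -0.04 | -105 1 -0.5 -0.12 | -90 1 -0.47 0.02 | -75 1 -0.54 0.05 | -60 1 -0.72 -0.02 | -75 -1 0.65 0.27 | -90 -1 0.42 -0.08 | -105 -1 0.61 0.01 | -120 -1 0.67 -0.04 | -135 -1 0.83 0.04 | -144 -1 0.8 -0.03 | -159 -1 0.9 0.02 | -174 -1 0.67 -0.23 | -189 -1 0.88 -0.01 | -174 1 -0.03 0.05 | -159 1 0.02 0.12 | -144 1 -0.05 0.11 | -132 1 -0.12 0.09 | -117 1 -0.37 -0.07 | -102 1 -0.34 0.07 | -87 1 -0.56 -0.05 | -72 1 -0.7 -0.09 | -88 -1 0.52 0.05 | -103 -1 0.53 -0.06 | -118 -1 0.62 -0.06 |
```

Call:
jog_arm(
  motion="0 -0.0066 0 0.0002 0 0.0349 0; 0 -0.0133 0 0.0007 0 0.0698 0; 0 -0.0199 0 0.0016 0 0.1047 0; 0 -0.0264 0 0.0028 0 0.1396 0; 0 -0.0329 0 0.0043 0 0.1745 0",
)

```text
time: 46.7
tool_pos: [0.596, -0.1466, 0.1782]
tool_rot: [0.026, 0.018, 0.999, -0.002]
contact_force: [-1.9, -2.9, 1.1]
gripper_width: 0.22
grasp_force: 62.4
```

```bash
python3 -c "
from h import *
rec(1,-99.3)"
```

```text
46.7 tilt -2.97 F [-1.9 -2.9  1.1] M [-0.49 -0.08 -0.09] tau -0.472 rad 0.0633 w 0.22 62.4 [-0.37  0.03  1.73  0.01  1.33 -1.91]
```

Call:
jog_arm(
  motion="0 -0.0066 0 0.0002 0 0.0349 0; 0 -0.0133 0 0.0007 0 0.0698 0; 0 -0.0199 0 0.0016 0 0.1047 0; 0 -0.0264 0 0.0028 0 0.1396 0; 0 -0.0329 0 0.0043 0 0.1745 0",
)

```text
time: 47.32
tool_pos: [0.6125, -0.1473, 0.1769]
tool_rot: [-0.105, 0.018, 0.994, 0.001]
contact_force: [-1.4, -3.6, 1.4]
gripper_width: 0.221
grasp_force: 62.3
```

```bash
python3 -c "
from h import *
rec(1,-99.3)"
```

```text
47.33 tilt 12.05 F [-1.4 -3.6  1.4] M [-0.43  0.    0.15] tau -0.351 rad 0.0633 w 0.221 62.3 [-0.33  0.24  1.51 -0.06  1.59 -1.86]
```

Call:
jog_arm(
  motion="0 -0.0066 0 0.0002 0 0.0349 0; 0 -0.0133 0 0.0007 0 0.0698 0; 0 -0.0199 0 0.0016 0 0.1047 0; 0 -0.0264 0 0.0028 0 0.1396 0; 0 -0.0329 0 0.0043 0 0.1745 0",
)

```text
time: 47.95
tool_pos: [0.628, -0.1479, 0.1714]
tool_rot: [-0.234, 0.018, 0.972, 0.003]
contact_force: [-2.7, -4.6, 1.2]
gripper_width: 0.22
grasp_force: 62.3
```

```bash
python3 -c "
from h import *
rec(1,-99.3)"
```

```text
47.95 tilt 27.06 F [-2.7 -4.6  1.2] M [-0.41  0.07  0.3 ] tau -0.545 rad 0.0632 w 0.22 62.3 [-0.3   0.44  1.3  -0.12  1.85 -1.83]
```

Call:
jog_arm(
  motion="0 -0.0066 0 0.0002 0 0.0349 0; 0 -0.0133 0 0.0007 0 0.0698 0; 0 -0.0199 0 0.0016 0 0.1047 0; 0 -0.0264 0 0.0028 0 0.1396 0; 0 -0.0329 0 0.0043 0 0.1745 0",
)

```text
time: 48.58
tool_pos: [0.6416, -0.1484, 0.1621]
tool_rot: [-0.359, 0.018, 0.933, 0.006]
contact_force: [-3.7, -4.3, 1.7]
gripper_width: 0.219
grasp_force: 62.1
```

```bash
python3 -c "
from h import *
rec(1,-99.3)"
```

```text
48.58 tilt 42.08 F [-3.7 -4.3  1.7] M [-0.36  0.19  0.49] tau -0.637 rad 0.0631 w 0.219 62.1 [-0.27  0.65  1.11 -0.18  2.1  -1.84]
```

Call:
jog_arm(
  motion="0 0.0066 0 0.0002 0 -0.0349 0; 0 0.0133 0 0.0007 0 -0.0698 0; 0 0.0199 0 0.0016 0 -0.1047 0; 0 0.0264 0 0.0028 0 -0.1396 0; 0 0.0329 0 0.0043 0 -0.1745 0",
)

```text
time: 49.2
tool_pos: [0.6287, -0.1479, 0.1707]
tool_rot: [-0.231, 0.018, 0.973, 0.003]
contact_force: [3.8, -4.4, -2.6]
gripper_width: 0.217
grasp_force: 62.9
```

```bash
python3 -c "
from h import *
rec(-1,-99.3)"
```

```text
49.2 tilt 26.73 F [ 3.8 -4.4 -2.6] M [-0.41 -0.33  0.04] tau 0.67 rad 0.0629 w 0.217 62.9 [-0.3   0.44  1.31 -0.12  1.84 -1.83]
```

Call:
jog_arm(
  motion="0 0.0066 0 0.0002 0 -0.0349 0; 0 0.0133 0 0.0007 0 -0.0698 0; 0 0.0199 0 0.0016 0 -0.1047 0; 0 0.0264 0 0.0028 0 -0.1396 0; 0 0.0329 0 0.0043 0 -0.1745 0",
)

```text
time: 49.82
tool_pos: [0.6133, -0.1473, 0.1765]
tool_rot: [-0.102, 0.019, 0.995, 0.001]
contact_force: [4.4, -3.3, -2.3]
gripper_width: 0.217
grasp_force: 62.8
```

```bash
python3 -c "
from h import *
rec(-1,-99.3)"
```

```text
49.83 tilt 11.69 F [ 4.4 -3.3 -2.3] M [-0.38 -0.5  -0.08] tau 0.546 rad 0.063 w 0.217 62.8 [-0.33  0.23  1.52 -0.06  1.59 -1.86]
```

Call:
jog_arm(
  motion="0 0.0066 0 0.0002 0 -0.0349 0; 0 0.0133 0 0.0007 0 -0.0698 0; 0 0.0199 0 0.0016 0 -0.1047 0; 0 0.0264 0 0.0028 0 -0.1396 0; 0 0.0329 0 0.0043 0 -0.1745 0",
)

```text
time: 50.45
tool_pos: [0.597, -0.1466, 0.178]
tool_rot: [0.029, 0.019, 0.999, -0.002]
contact_force: [5.6, -5.2, -2.7]
gripper_width: 0.219
grasp_force: 62.5
```

```bash
python3 -c "
from h import *
rec(-1,-99.3)"; python3 fit2.py|sed -n 1,2p; python3 fit3.py|sed -n 1,2p; python3 fit.py|head -2
```

```text
50.45 tilt -3.33 F [ 5.6 -5.2 -2.7] M [-0.43 -0.66 -0.27] tau 0.553 rad 0.0631 w 0.219 62.5 [-0.37  0.03  1.73  0.02  1.33 -1.91]
[ 1.5280e-01 -5.0000e-04  1.4000e-03  3.3660e-01  4.7811e+00  4.9060e-01
  4.5500e-02] phi 273.9385289974482 +- 6.289101659084666 22.157896295075464
[ 1.5490e-01 -3.0000e-04  9.0000e-04  3.9740e-01  4.6572e+00  4.9350e-01
  4.0000e-04] phi 266.8354295148965 +- 4.6824551527907685 15.576164453312716
amp 0.3060565120075519 drag 0.4923692016975156 phi -98.48386885018974 rms 0.10581272699549446 sd [0.01933821 0.02255357 0.01466719]
266.2178758281589 0.49315545067263833 0.2960190504207942
```

Call:
jog_arm(
  motion="0 -0.0088 0 0.0003 0 0.0465 0; 0 -0.0177 0 0.0013 0 0.0931 0; 0 -0.0264 0 0.0028 0 0.1396 0; 0 -0.0329 0 0.0043 0 0.1745 0; 0 -0.0363 0 0.0053 0 0.1932 0",
)

```text
time: 51.08
tool_pos: [0.6136, -0.1473, 0.1764]
tool_rot: [-0.12, 0.019, 0.993, 0.001]
contact_force: [-4.7, -3.5, 3.7]
gripper_width: 0.219
grasp_force: 63.1
```

Call:
jog_arm(
  motion="0 0 0 0 0 0 0; 0 0 0 0 0 0 0; 0 0 0 0 0 0 0; 0 0 0 0 0 0 0; 0 0 0 0 0 0 0",
)

```text
time: 51.7
tool_pos: [0.614, -0.1473, 0.1763]
tool_rot: [-0.118, 0.018, 0.993, 0.001]
contact_force: [-1.9, -5.1, 2.2]
gripper_width: 0.218
grasp_force: 63.1
```

```bash
python3 -c "
from h import *
rec(0); f=grab_frame('side'); a=f['color'][180:340,200:380]; rec(0)
for c in ['side','scene']:
    grab_frame(c); print([(np.round(x['at'],4),round(x['p'],2)) for x in place_of(c,'rim_mark')[:1]])
    for t in ['crucible','ingot','mould']: print(t,[np.round(x['at'],3) for x in place_of(c,t)[:1]])
cv2.imwrite('pics/f.png',cv2.resize(a[:,:,::-1],None,fx=4,fy=3.7))"
```

```text
51.7 tilt 13.58 F [-1.9 -5.1  2.2] M [-0.62  0.58  0.05] tau 0.081 rad 0.063 w 0.218 63.1 [-0.32  0.26  1.49 -0.07  1.62 -1.85]
51.75 tilt 13.58 F [-1.3 -5.   2.4] M [-0.65  0.57  0.01] tau 0.184 rad 0.063 w 0.219 63.1 [-0.32  0.26  1.49 -0.07  1.62 -1.85]
[(array([ 0.5166, -0.1436,  0.1378]), 0.75)]
crucible [array([0.786, 0.031, 0.007])]
ingot []
mould [array([ 0.612, -0.49 ,  0.   ])]
[(array([ 0.5188, -0.1436,  0.1315]), 0.66)]
crucible [array([ 0.786,  0.028, -0.003])]
ingot [array([0.545, 0.485, 0.002])]
mould [array([ 0.61 , -0.496,  0.003])]
```

View pics/f.png

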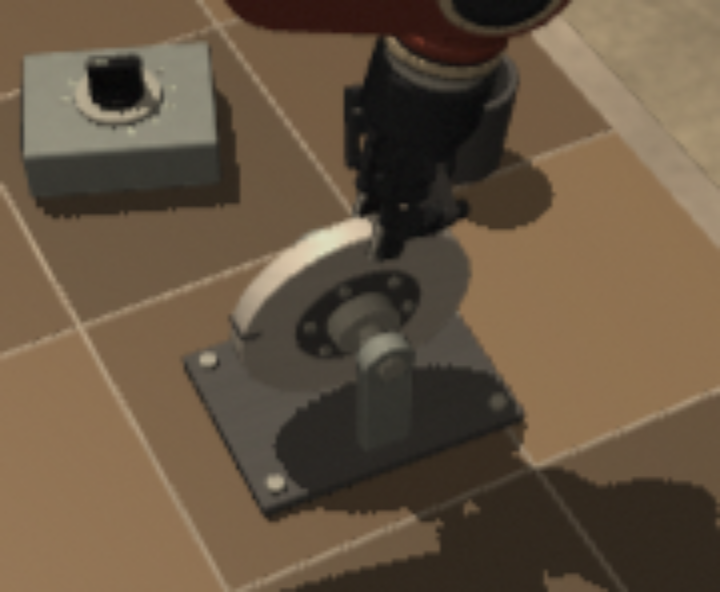

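The picture shows the fingers holding the rim at (390,235), the index line at (243,330) and the knob still off. There is time for one more symmetric sweep about this position to firm up the estimate.

Call:
jog_arm(
  motion="0 0.0066 0 0.0002 0 -0.0349 0; 0 0.0133 0 0.0007 0 -0.0698 0; 0 0.0199 0 0.0016 0 -0.1047 0; 0 0.0264 0 0.0028 0 -0.1396 0; 0 0.0329 0 0.0043 0 -0.1745 0",
)

```text
time: 52.88
tool_pos: [0.5979, -0.1467, 0.1781]
tool_rot: [0.014, 0.018, 1.0, -0.002]
contact_force: [1.6, -5.1, 0.3]
gripper_width: 0.222
grasp_force: 63.0
```

```bash
python3 -c "
from h import *
rec(-1,-99.3)"
```

```text
52.88 tilt -1.6 F [ 1.6 -5.1  0.3] M [-0.7   0.36 -0.15] tau 0.731 rad 0.0631 w 0.222 63.0 [-0.36  0.05  1.71  0.01  1.36 -1.9 ]
```

Call:
jog_arm(
  motion="0 0.0066 0 0.0002 0 -0.0349 0; 0 0.0133 0 0.0007 0 -0.0698 0; 0 0.0199 0 0.0016 0 -0.1047 0; 0 0.0264 0 0.0028 0 -0.1396 0; 0 0.0329 0 0.0043 0 -0.1745 0",
)

```text
time: 53.5
tool_pos: [0.5816, -0.146, 0.1756]
tool_rot: [0.145, 0.018, 0.989, -0.004]
contact_force: [2.1, -4.6, -0.1]
gripper_width: 0.216
grasp_force: 62.8
```

```bash
python3 -c "
from h import *
rec(-1,-99.3)"
```

```text
53.5 tilt -16.63 F [ 2.1 -4.6 -0.1] M [-0.66  0.28 -0.39] tau 0.715 rad 0.0632 w 0.216 62.8 [-0.42 -0.15  1.92  0.12  1.1  -1.99]
```

Call:
jog_arm(
  motion="0 -0.0066 0 0.0002 0 0.0349 0; 0 -0.0133 0 0.0007 0 0.0698 0; 0 -0.0199 0 0.0016 0 0.1047 0; 0 -0.0264 0 0.0028 0 0.1396 0; 0 -0.0329 0 0.0043 0 0.1745 0",
)

```text
time: 54.12
tool_pos: [0.5972, -0.1467, 0.178]
tool_rot: [0.011, 0.018, 1.0, -0.001]
contact_force: [-4.4, -4.9, 2.3]
gripper_width: 0.22
grasp_force: 63.2
```

```bash
python3 -c "
from h import *
rec(1,-99.3)"
```

```text
54.12 tilt -1.28 F [-4.4 -4.9  2.3] M [-0.64  0.53 -0.24] tau -0.391 rad 0.0631 w 0.22 63.2 [-0.36  0.05  1.7   0.    1.36 -1.9 ]
```

Call:
jog_arm(
  motion="0 -0.0066 0 0.0002 0 0.0349 0; 0 -0.0133 0 0.0007 0 0.0698 0; 0 -0.0199 0 0.0016 0 0.1047 0; 0 -0.0264 0 0.0028 0 0.1396 0; 0 -0.0329 0 0.0043 0 0.1745 0",
)

```text
time: 54.75
tool_pos: [0.6135, -0.1473, 0.1764]
tool_rot: [-0.12, 0.019, 0.993, 0.001]
contact_force: [-5.2, -4.3, 3.1]
gripper_width: 0.219
grasp_force: 63.1
```

```bash
python3 -c "
from h import *
rec(1,-99.3)"
```

```text
54.75 tilt 13.75 F [-5.2 -4.3  3.1] M [-0.6   0.68 -0.01] tau -0.562 rad 0.063 w 0.219 63.1 [-0.32  0.26  1.49 -0.07  1.62 -1.85]
```

Call:
jog_arm(
  motion="0 -0.0066 0 0.0002 0 0.0349 0; 0 -0.0133 0 0.0007 0 0.0698 0; 0 -0.0199 0 0.0016 0 0.1047 0; 0 -0.0264 0 0.0028 0 0.1396 0; 0 -0.0329 0 0.0043 0 0.1745 0",
)

```text
time: 55.38
tool_pos: [0.629, -0.1479, 0.1707]
tool_rot: [-0.248, 0.018, 0.968, 0.003]
contact_force: [-4.6, -5.1, 2.7]
gripper_width: 0.219
grasp_force: 62.9
```

```bash
python3 -c "
from h import *
rec(1,-99.3)"
```

```text
55.38 tilt 28.77 F [-4.6 -5.1  2.7] M [-0.61  0.85  0.25] tau -0.307 rad 0.063 w 0.219 62.9 [-0.29  0.47  1.28 -0.13  1.88 -1.83]
```

Call:
jog_arm(
  motion="0 -0.0066 0 0.0002 0 0.0349 0; 0 -0.0133 0 0.0007 0 0.0698 0; 0 -0.0199 0 0.0016 0 0.1047 0; 0 -0.0264 0 0.0028 0 0.1396 0; 0 -0.0329 0 0.0043 0 0.1745 0",
)

```text
time: 56.0
tool_pos: [0.6423, -0.1484, 0.1611]
tool_rot: [-0.373, 0.018, 0.928, 0.006]
contact_force: [-6.9, -4.6, 3.9]
gripper_width: 0.221
grasp_force: 62.6
```

```bash
python3 -c "
from h import *
rec(1,-99.3)"
```

```text
56.0 tilt 43.8 F [-6.9 -4.6  3.9] M [-0.54  0.96  0.54] tau -0.712 rad 0.0629 w 0.221 62.6 [-0.27  0.67  1.09 -0.19  2.12 -1.84]
```

Call:
jog_arm(
  motion="0 0.0066 0 0.0002 0 -0.0349 0; 0 0.0133 0 0.0007 0 -0.0698 0; 0 0.0199 0 0.0016 0 -0.1047 0; 0 0.0264 0 0.0028 0 -0.1396 0; 0 0.0329 0 0.0043 0 -0.1745 0",
)

```text
time: 56.62
tool_pos: [0.6302, -0.1479, 0.1697]
tool_rot: [-0.245, 0.018, 0.969, 0.003]
contact_force: [1.5, -5.9, -1.5]
gripper_width: 0.214
grasp_force: 63.5
```

```bash
python3 -c "
from h import *
rec(-1,-99.3)"
```

```text
56.62 tilt 28.33 F [ 1.5 -5.9 -1.5] M [-0.57 -0.09  0.36] tau 0.372 rad 0.0627 w 0.214 63.5 [-0.29  0.47  1.29 -0.13  1.87 -1.83]
```

Call:
jog_arm(
  motion="0 0.0066 0 0.0002 0 -0.0349 0; 0 0.0133 0 0.0007 0 -0.0698 0; 0 0.0199 0 0.0016 0 -0.1047 0; 0 0.0264 0 0.0028 0 -0.1396 0; 0 0.0329 0 0.0043 0 -0.1745 0",
)

```text
time: 57.25
tool_pos: [0.615, -0.1474, 0.1758]
tool_rot: [-0.116, 0.018, 0.993, 0.001]
contact_force: [2.7, -5.5, -1.2]
gripper_width: 0.221
grasp_force: 63.3
```

```bash
python3 -c "
from h import *
rec(-1,-99.3)"; python3 fit2.py|sed -n 1,2p; python3 fit3.py|sed -n 1,2p; python3 fit.py|head -2
sed 's#(a-.43)/.04#(a-.43)/.01#;s#b/.03#b/.01#' fit2.py>fit4.py; python3 fit4.py|sed -n 1,2p; sed -i 's#(a-.43)/.04#(a-.43)/.01#' fit3.py; python3 fit3.py|sed -n 1,2p
```

```text
57.25 tilt 13.29 F [ 2.7 -5.5 -1.2] M [-0.75 -0.25  0.17] tau 0.408 rad 0.0628 w 0.221 63.3 [-0.32  0.26  1.49 -0.07  1.61 -1.85]
[ 1.5450e-01 -4.0000e-04  1.5000e-03  3.4340e-01  4.7789e+00  4.9340e-01
  4.8500e-02] phi 273.8126198509849 +- 5.9803327465353355 25.68941718359889
[ 1.5700e-01 -2.0000e-04  1.0000e-03  4.0210e-01  4.6454e+00  4.9790e-01
  4.0000e-04] phi 266.16376825508235 +- 3.7410520945353984 18.90798677166609
amp 0.30844694375144427 drag 0.4912365493966282 phi -98.82350376510743 rms 0.10769810709778513 sd [0.01763266 0.02251073 0.01388952]
265.84170143376525 0.49231051828452355 0.3290080807145641
[ 1.6210e-01 -0.0000e+00  1.4000e-03  4.0650e-01  4.6702e+00  5.1350e-01
  1.3400e-02] phi 267.58361827533315 +- 4.214739396485287 31.455537379899685
[ 1.595e-01  0.000e+00  9.000e-04  4.275e-01  4.647e+00  5.018e-01
 -2.000e-04] phi 266.25413333134276 +- 3.5404532011930767 19.208216578044702
```

The fits agree on a tilt of about 12.8°, and the tool stands at 13.3°. I let it settle and hand in.

Call:
jog_arm(
  motion="0 0 0 0 0 0 0; 0 0 0 0 0 0 0; 0 0 0 0 0 0 0; 0 0 0 0 0 0 0; 0 0 0 0 0 0 0",
)

```text
time: 57.88
tool_pos: [0.6143, -0.1473, 0.176]
tool_rot: [-0.118, 0.018, 0.993, 0.001]
contact_force: [-2.6, -5.5, 0.1]
gripper_width: 0.218
grasp_force: 63.5
```

```bash
python3 -c "
from h import *
rec(0); print(np.abs(state()['joint_vel']).max()); print(job_done())"
```

```text
57.88 tilt 13.51 F [-2.6 -5.5  0.1] M [-0.72 -0.04  0.12] tau -0.567 rad 0.0627 w 0.218 63.5 [-0.32  0.26  1.49 -0.07  1.62 -1.85]
0.001963155603100771
the job is handed in; nothing more can be done
None
```

I handed the job in at about 58 s: the knob is off at its end stop, and the wheel is held still by its rim with the heavy side down, by my torque estimate good to about ±5°; the crucible, ingot and mould have not moved.

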